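# Restock the bottom of the counter's cantilever caddy

## Robot

A 6-joint arm with a two-finger parallel gripper is mounted at the origin on a cart in front of the work surface, level with it; the furniture and walls round the work are solid. World frame = base frame: x ahead of the robot, y to its left, z up, the work surface at z = 0. Lengths are in m, angles in rad, forces in N, time in s.
With the tool pointing down it reaches from about 0.35 to 0.775 m from the base axis. Payload 5.5 kg.
Tool frame: the origin (TCP) lies between the finger pads; the fingertips stand 19 mm ahead of it and the grasp point (between the pads) is the TCP; z points along the fingers, y is the direction in which the jaws open and shut (so a half turn about z gives the same grasp; the last joint's range is limited). The gripper opens to 85 mm and grips with 20 to 120 N. Pads are 22 mm wide; open, the fingers measure 114 mm over their backs; the gripper's body (76 mm by 85 mm) begins 54 mm behind the grasp point. The pads swing forward as they close: fully open they stand 13 mm farther back than shut.
Start: joints at [1.194, 0.313, 0.046, 1.304, 0, 1.431], TCP at [0.135, 0.559, 0.221] pointing down, gripper open.
Joint ranges: [-2.76, 2.76], [-0.86, 1.69], [-1.03, 1.26], [-2.2, 2.34], [-1.47, 1.5], [-3.14, 3.14]. Speed limits (rad/s): [2.57, 2.57, 3.14, 3.14, 3.14, 3.14].

## Interface

Orientations are given as a unit quaternion [w, x, y, z].
In Python, from workcell import get_state, cams, workorder gives the robot as it stands.
- The arm moves only by the tool play_rows, never from a script. Its argument "series" is text: rows parted by semicolons, each of 7 numbers parted by spaces: the opening in per cent of the stroke, from 0 (shut) to 100 (fully open), then the shift along the tool's x, y, z in cm, then the turn, a rotation vector about the tool's x, y, z in degrees. A call has 1 to 12 rows; each row shifts and turns the commanded pose from where the row before left it, along the tool's axes as they then stand; what a row does not reach is not made up. A row lasts 1/8 s, in which the tool goes at most 62.5 mm and 10.7 degrees, less where a joint would pass 70% of its speed; a pose out of reach is approached as far as the arm can. A call with a gripper value outside its range is refused whole. The fingers move at their own pace and stop on an object; "newtons" is the grip in N (left out, the last holds). Time passes only in rows, so rows that do not move let the fingers close. It gives the time, the measured TCP pose, the force and the opening at its end, in the units of the state.
- get_state(): the state, without advancing time (a new reading comes with each control period).
- cams.read_camera(name): name is "scene" or "top" or "wrist"; returns the picture (480x640x3 uint8, red, green, blue); there is no depth.
- cams.get_calibration(name): a dict with "fx", "fy", "cx", "cy" (pixels), "rvec" (rotation vector, rad) and "tvec" (3), from world to camera coordinates, as OpenCV has them. Camera axes: x right, y down, z forward; pixel columns grow to the right and rows downward; lengths in m; the calibration is good to about 2 mm. The wrist camera is an equidistant fisheye: a pixel r from the principal point sees the ray r / f radians off the axis. A picture is of the moment at which its call begins: read the wrist's pose just before it. get_calibration takes no time and is no camera call; for the wrist camera it gives the pose at the moment of the call.
- workorder.hand_in(): hands the job in, once; it reports no verdict.
The state is a dict: "clock": time; "joint_pos": joint angles; "qvel": joint speeds; "tau": joint torques, N m; "tcp_pos": TCP position; "orientation": TCP orientation; "wrist_force": force on the tool from outside, world axes, zero at the start; "ft_torque": the same for the moment, N m; "finger_gap": finger opening in m.
Only numpy, scipy, OpenCV 4.12 (cv2) and the standard library are available. Lean on these libraries where they do the work, as an engineer would, in place of code of your own. Each camera call takes 0.05 s, during which the arm holds its last target.

## Task

Lift the plywood caddy's top tray by its handle and swing it up and over to the left until it rests open on its stops; then lay the block of sticky notes flat in the one empty bay underneath, half under the raised tray, and the green-striped tape roll flat and centred on top of the pink tape roll. Swing the tray back and down until it sits fully closed, letting it slam neither open nor shut; what is already in the caddy and its tray stays in its compartment, and everything else on the counter stays where it is.

Things in the scene. Friction and masses are not known exactly. Their poses are not given: they have to be found in the camera images.
- caddy: Plywood caddy's fixed bottom box, 150 (x) x 230 (y) mm, rim 53 above the counter, walls 5. Origin: centre of underside, on the counter; x points to the robot's left (yaw varies), the way the tray swings; y towards the robot. Inner floor 7 up; dividers 3 thick, 14 high at x = -8.5 and y = 0: four bays, 77 x 108 at +x (tin at +y, empty at -y), 60 x 108 at -x (pink roll, sharpener).
- tray_arm (a joint): Angle q of the tray's arms, rad: 0 closed, 1.97 open on its stops. The tray stays level; each point moves on an arc in the caddy's x-z plane: with a = 165 deg - q it is shifted (68 cos a + 65.7, 68 sin a - 17.6) mm from its closed place: open 107.6 along +x and 36 up, at most 50.4 up on the way. About 0.45 kg loaded; falls shut below q = 1.31, open above; hinges nearly free.
- tray: Top tray, 150 x 230 mm, walls 42 high (rim 95 above the counter when closed). Open: underside 89, rim 131 above the counter, right edge at caddy x = 33, so it overhangs half of the +x bays: reach in there only with the tool tilted, leaning to caddy -x. Origin: on an arm axis, 57.7 to the -x side of the tray's centre, 9.6 above its underside; axes as the caddy's.
- pivot_left (a point): Pivot of one arm on the caddy's near end. Flat steel arms, 68 mm long, 10 wide, two on each end of the caddy (outermost at y = +-121 mm), pivot on the box at caddy x = 8 and 58, z = 45 mm; closed they point to -x, open up and to +x.
- tray_handle (a point): Centre of the tray's handle: a round dark wooden bar 12 mm thick along y, 100 mm long between two steel posts, over the tray's middle, 30 mm above the tray's rim (125 mm above the counter when closed, 161 mm when open).
- tray_centre (a point): Middle of the tray's floor (upper side). A 30 mm high wall along y splits the tray into a right (-x) and a left (+x) half; a 22 mm wall at y = 30 mm splits the left half. Axes as the caddy's.
- empty_bay (a point): Centre of the empty bay's floor (+x side, far end of the caddy), in which the sticky-note block goes.
- sticky_cube_0: Block of sticky notes, teal, pink and yellow layers, 61 x 61 x 38 mm, 0.08 kg (varies). Origin at the centre of its underside, axes along its sides.
- washi_4: Green-striped tape roll lying flat, 46 mm across, 15 mm high, a solid disc to the touch, about 18 g. Origin at the centre of its underside.
- washi_0: Pink tape roll, the same size, lying in one of the two bays on the caddy's right (-x) side, near or far. Origin at the centre of its underside.
- sharpener: Metal sharpener 27 x 25 x 13 mm, in the other right-hand bay. Origin at the centre of its underside.
- ink_tin: Round dark blue ink-pad tin, 68 mm across, 18 mm high, in the left-hand near bay. Origin at the centre of its underside.
- gel_0: Blue and white pen, 148 mm, lying along y in the right half of the tray. Origin: middle, underside.
- eraser_0: Eraser 46 x 37 x 12 mm in the tray's left near compartment. Origin: middle, underside.
- washi_1: Blue tape roll on the counter, 46 mm across, 15 mm high; a bystander.
- washi_2: Yellow tape roll on the counter, 46 mm across, 15 mm high; a bystander.
- glue_stick: Glue stick standing upright, 26 mm across, 94 mm tall; a bystander. Origin at its foot.
- stapler: Teal stapler 124 x 78 x 46 mm; a bystander.
- tape_dispenser: Red tape dispenser 139 x 69 x 76 mm; a bystander.
- pencil_4: Yellow pencil, 170 mm, on the counter near its front edge; a bystander.
- pencil_pot: Pot of pencils at the back, 74 mm across, 168 tall, fixed. Origin at its foot. Left of it (world y) stands a fixed payment screen, 252 mm wide, 95 to 256 mm above the counter: its middle is 230 mm left and 25 mm nearer the robot than the pot, its lower right corner 140 left and 120 nearer, its upper right corner 100 left and 50 nearer.
- sanitiser: White pump bottle at the left-hand, 76 x 62 x 181 mm, fixed. Origin at its foot.
There are look-alikes about, which are no part of the job. What is meant by the sticky_cube_0 is not black or blue, and is the smaller of those in its own colour.

How it is judged:
On the way, in this order (a step that is already met when the one before it is completed fails the run):
1. the tray is swung back and rests open on its stops (value of joint tray_arm above 1.9 rad), for 0.2 s.
2. with the tray open, the note block lies flat in the empty bay and the striped roll flat on the pink one, both let go (x of sticky_cube_0 in the frame of caddy between -0.004 and 0.068 m and y of sticky_cube_0 in the frame of caddy between -0.11 and 0 m and z of sticky_cube_0 in the frame of caddy between 0.002 and 0.012 m and angle between sticky_cube_0's own z axis and vertical below 0.12 rad and horizontal distance between washi_4 and washi_0 below 0.015 m and z of washi_4 in the frame of caddy between 0.018 and 0.027 m and angle between washi_4's own z axis and vertical below 0.15 rad and linear speed of each of sticky_cube_0, washi_4 below 0.02 m/s and contact force between each of sticky_cube_0, washi_4 and the fingers below 0.1 N and value of joint tray_arm above 1.8 rad), for 0.2 s.
At the end, for the whole second after the job is handed in: Tray closed (arm angle under 0.03 rad) with pen and eraser in their places; beneath it the note block flat (within 7 deg) on the left-hand bay's floor, the striped roll flat (within 9 deg) on the pink one, centres within 15 mm; tin, pink roll and sharpener on the floor of their bays (value of joint tray_arm below 0.03 rad and x of sticky_cube_0 in the frame of caddy between -0.004 and 0.068 m and y of sticky_cube_0 in the frame of caddy between -0.11 and 0 m and z of sticky_cube_0 in the frame of caddy between 0.002 and 0.012 m and angle between sticky_cube_0's own z axis and vertical below 0.12 rad and horizontal distance between washi_4 and washi_0 below 0.015 m and z of washi_4 in the frame of caddy between 0.018 and 0.027 m and angle between washi_4's own z axis and vertical below 0.15 rad and linear speed of each of sticky_cube_0, washi_4 below 0.02 m/s and x of ink_tin in the frame of caddy between -0.006 and 0.07 m and y of ink_tin in the frame of caddy between 0 and 0.11 m and z of ink_tin in the frame of caddy between 0.002 and 0.014 m and x of washi_0 in the frame of caddy between -0.07 and -0.008 m and y of washi_0 in the frame of caddy between -0.11 and 0.11 m and z of washi_0 in the frame of caddy between 0.002 and 0.014 m and x of sharpener in the frame of caddy between -0.07 and -0.008 m and y of sharpener in the frame of caddy between -0.11 and 0.11 m and z of sharpener in the frame of caddy between 0.002 and 0.014 m and x of gel_0 in the frame of tray_centre between -0.07 and 0 m and y of gel_0 in the frame of tray_centre between -0.11 and 0.11 m and z of gel_0 in the frame of tray_centre between -0.003 and 0.022 m and x of eraser_0 in the frame of tray_centre between 0 and 0.07 m and y of eraser_0 in the frame of tray_centre between 0.03 and 0.11 m and z of eraser_0 in the frame of tray_centre between -0.003 and 0.022 m); the robot touches nothing.
It fails at once if the tray slams shut (reaches the box faster than about 0.3 m/s) (value of joint tray_arm below 0.12 rad and velocity of joint tray_arm below -4.5 rad/s).
It fails at once if the tray slams open (reaches its stops faster than about 0.3 m/s) (value of joint tray_arm above 1.85 rad and velocity of joint tray_arm above 4.5 rad/s).
It fails at once if a bystander on the counter (blue or yellow roll, glue stick, stapler, tape dispenser, pencil) is moved by more than 25 mm (distance of any of washi_1, washi_2, glue_stick, stapler, tape_dispenser, pencil_4 from where it was at the start of the episode above 0.025 m).
It also fails if it takes over 72 s, if anything falls off the work surface, if the arm or the gripper's body presses on something with over 40 N, if the wrist force passes 120 N, or if a joint passes its speed limit or range.

## Working session

There is one attempt and no reset: what is moved stays moved. The work goes in short steps, Python scripts to look and compute and a tool call to move; the robot and the scene stay as the last step left them, time stands still between calls to the robot, and variables do not carry over. Pictures are saved under pics/ and viewed, and the job is handed in when it is done.

Besides the shell and the picture viewer there is one more tool, called by a JSON object that holds its "api" and its "payload", one argument or row to a line. play_rows: Moves the arm, as the interface text tells. Its arguments: {"type":"object","properties":{"series":{"type":"string"},"newtons":{"type":"number"}},"required":["series"]}

```bash
ls; mkdir -p pics
python3 - <<'E'
from workcell import get_state, cams, workorder
import cv2,json
s=get_state(); print(s)
for n in ("scene","top","wrist"):
    c=cams.get_calibration(n); print(n,c)
    im=cams.read_camera(n); cv2.imwrite(f"pics/{n}0.png",im[:,:,::-1])
E
```

```text
pics
{'clock': 0.0, 'joint_pos': array([ 1.19441711e+00,  3.14011925e-01,  4.49690917e-02,  1.30360455e+00,
       -2.66623798e-05,  1.43119131e+00]), 'qvel': array([-7.51404038e-04,  3.15268373e-04, -1.16587993e-03, -1.63749878e-04,
        2.76787595e-05,  2.00300265e-04]), 'tau': array([-1.04271923e-03, -4.80623889e+01,  2.98537338e+01,  1.95619423e-02,
       -2.06493219e-04,  1.44555983e-06]), 'tcp_pos': array([0.13469719, 0.55844706, 0.2199983 ]), 'orientation': array([-2.23249379e-04,  1.18110686e-01,  9.93000005e-01, -8.98300061e-04]), 'wrist_force': array([ 0.25160546,  0.52263816, -0.15448442]), 'ft_torque': array([-0.0298562 , -0.05592895,  0.06987125]), 'finger_gap': 0.0854855262973219}
scene {'fx': 516.9007188263272, 'fy': 516.9007188263272, 'cx': 312.39503523106754, 'cy': 238.48207283521256, 'rvec': array([ 2.20546213, -0.98861743,  0.39698592]), 'tvec': array([-0.38169757,  0.36998205,  1.33116768])}
top {'fx': 548.4549232114515, 'fy': 548.4549232114515, 'cx': 322.67661836315267, 'cy': 246.0800540923948, 'rvec': array([ 2.15313973, -2.12996876,  0.16641812]), 'tvec': array([-0.02585893,  0.56256094,  1.62271088])}
wrist {'fx': 371.64829954431775, 'fy': 371.64829954431775, 'cx': 318.974022924295, 'cy': 240.6677921662735, 'rvec': array([-2.26003332, -1.78105036, -0.28381937]), 'tvec': array([-0.57366727, -0.0400357 ,  0.37855171])}
```

View pics/scene0.png

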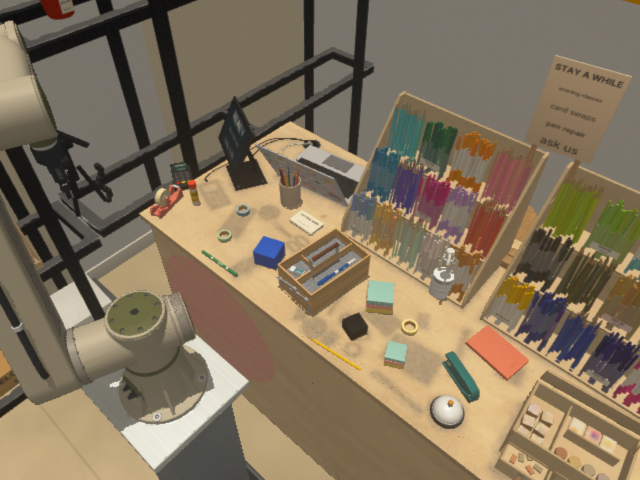

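View pics/top0.png

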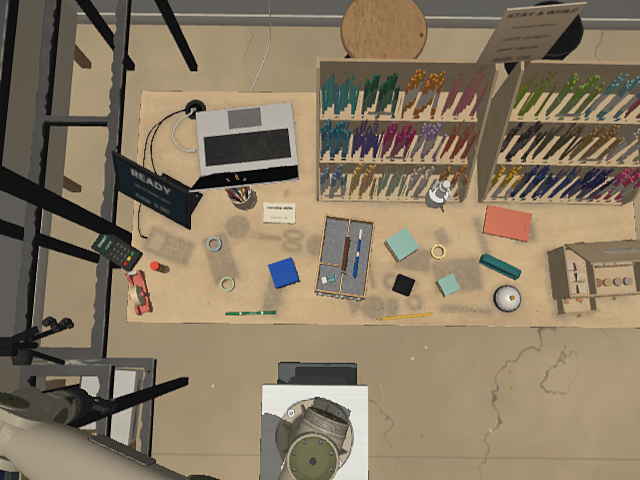

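View pics/wrist0.png

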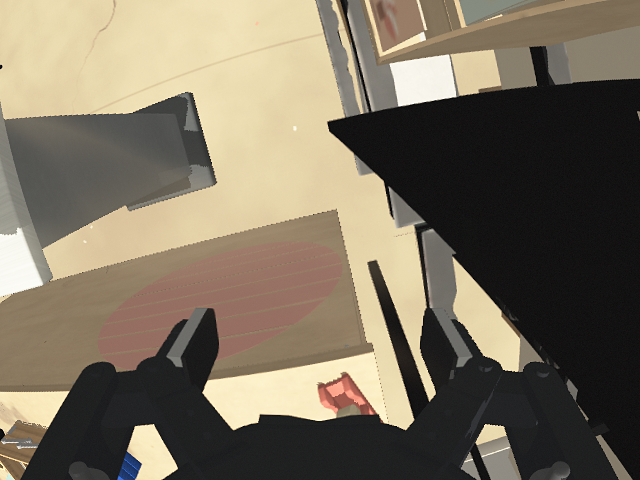

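```bash
cat > h.py <<'E'
import numpy as np, cv2
from scipy.spatial.transform import Rotation as R
from workcell import get_state, cams, workorder
def cal(n): 
    c=cams.get_calibration(n); 
    return np.array([[c['fx'],0,c['cx']],[0,c['fy'],c['cy']],[0,0,1]]),np.array(c['rvec']),np.array(c['tvec'])
def proj(n,P,c=None):
    K,r,t=c or cal(n); P=np.atleast_2d(P).astype(float)
    if n=='wrist':
        return cv2.fisheye.projectPoints(P[:,None],r,t,K,np.zeros(4))[0][:,0]
    return cv2.projectPoints(P,r,t,K,None)[0][:,0]
def back(n,px,z,c=None):
    K,r,t=c or cal(n); px=np.atleast_2d(px).astype(float)
    if n=='wrist': u=cv2.fisheye.undistortPoints(px[:,None],K,np.zeros(4))[:,0]
    else: u=cv2.undistortPoints(px[:,None],K,None)[:,0]
    Rm=R.from_rotvec(r).as_matrix(); o=-Rm.T@t
    d=np.c_[u,np.ones(len(u))]@Rm
    return o+d*((z-o[2])/d[:,2])[:,None]
def crop(im,x0,y0,x1,y1,s,name):
    cv2.imwrite('pics/'+name,cv2.resize(im[y0:y1,x0:x1,::-1],None,fx=s,fy=s,interpolation=cv2.INTER_CUBIC))
E
python3 - <<'E'
import cv2
from h import *
im=cv2.imread('pics/top0.png')[:,:,::-1]
crop(im,300,200,480,335,4.4,'t_a.png'); crop(im,120,200,310,335,4.2,'t_b.png')
im=cv2.imread('pics/scene0.png')[:,:,::-1]
crop(im,200,200,440,380,3.3,'s_a.png')
E
```

```text
(no output)
```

View pics/t_a.png

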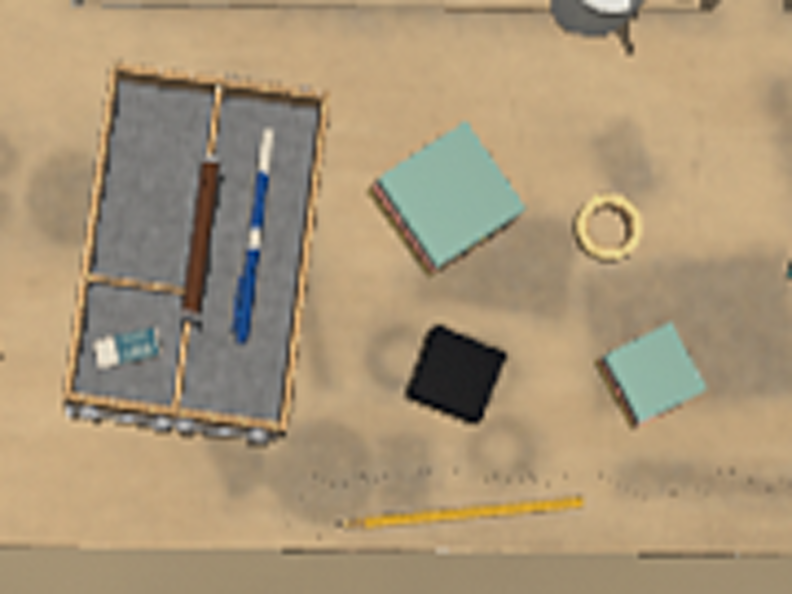

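View pics/t_b.png

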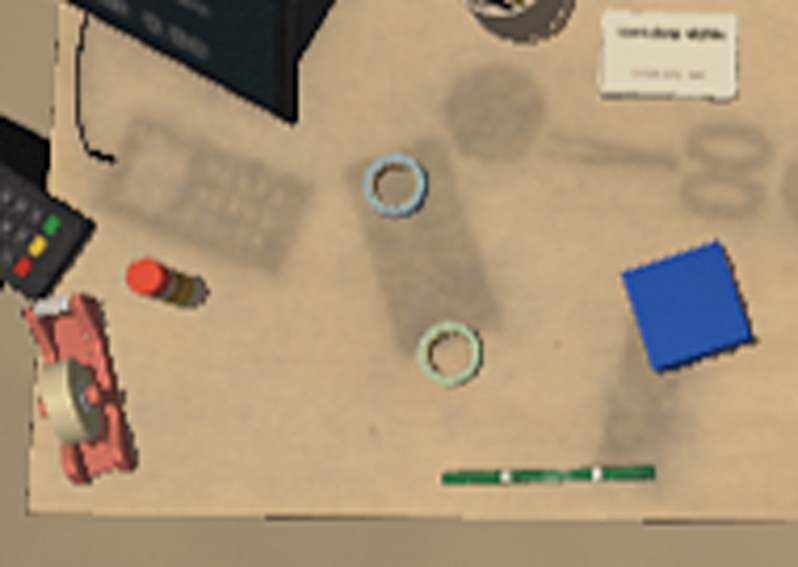

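View pics/s_a.png

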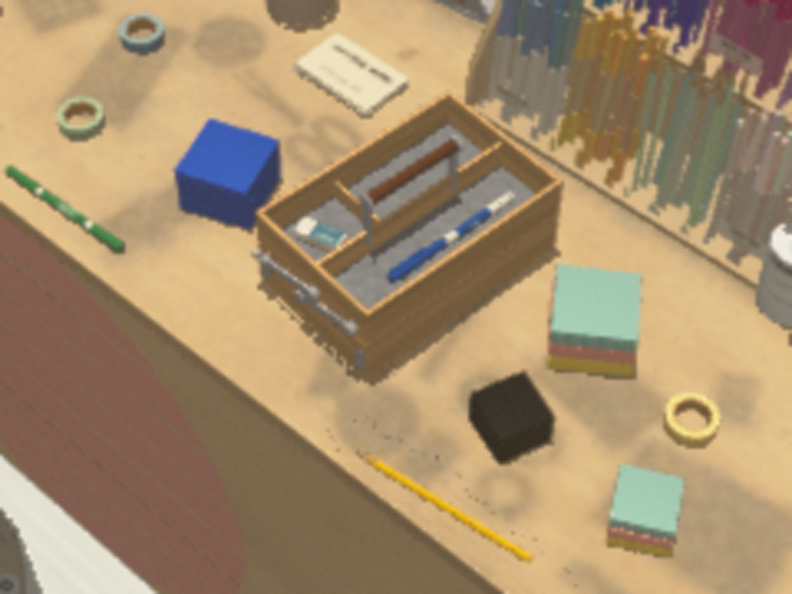

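Run:
```python
from h import *
from scipy.optimize import least_squares
a=lambda p:np.array(p)/4.4+[300,200]-.4
b=lambda p:np.array(p)/4.2+[120,200]-.4
cor=back('top',a([(116,66),(327,94),(288,430),(68,402)]),0.095)
print(cor[:,:2].round(4)); 
d=lambda i,j:np.linalg.norm(cor[i]-cor[j]); print(d(0,1),d(1,2),d(2,3),d(3,0))
# local x = robot left(+x in image left), y towards robot
loc=np.array([(75,-115),(-75,-115),(-75,115),(75,115)])/1000
def f(p):
    c,s=np.cos(p[2]),np.sin(p[2]); return (loc@np.array([[c,s],[-s,c]])+p[:2]-cor[:,:2]).ravel()
r=least_squares(f,[.5,-.05,1.5]); print('caddy',r.x,np.degrees(r.x[2]),r.fun.round(4))
blk=back('top',a([(604,360),(672,323),(706,385),(637,422)]),0.038)
print('block',blk[:,:2].round(4),blk.mean(0)); e=np.diff(blk[:,:2],axis=0); print(np.linalg.norm(e,axis=1),np.degrees(np.arctan2(e[:,1],e[:,0])))
print('roll',back('top',b([(450,352)]),0.015), 'blue roll',back('top',b([(396,184)]),.015),'yellow',back('top',a([(608,228)]),.015),'glue',back('top',b([(148,278)]),.094))
print('big teal',back('top',a([(450,195)]),.05),'black',back('top',a([(457,373)]),.05),'blue',back('top',b([(688,306)]),.05),'screencorner',back('top',b([(292,120)]),.095),'pot', back('top',[(240,198)],.16),'sanit',back('top',[(440,190)],.18))
```

```text
[[ 0.6495 -0.0285]
 [ 0.6318 -0.1709]
 [ 0.4057 -0.1443]
 [ 0.4226  0.001 ]]
0.143438019009816 0.22767197734683967 0.14626089136967244 0.22883836161154025
caddy [ 0.52739421 -0.08568063  1.44875012] 83.00726770093804 [ 0.0012  0.0033  0.0006 -0.0033 -0.0016 -0.0018 -0.0002  0.0018]
block [[ 0.4595 -0.3657]
 [ 0.4855 -0.413 ]
 [ 0.4431 -0.4352]
 [ 0.4173 -0.3873]] [ 0.45132245 -0.40028713  0.038     ]
[0.05400441 0.04788213 0.05439504] [ -61.20480951 -152.36787339  118.33413168]
roll [[0.44853312 0.27227117 0.015     ]] blue roll [[0.57190698 0.31665862 0.015     ]] yellow [[ 0.55445233 -0.37525935  0.015     ]] glue [[0.49119491 0.47081975 0.094     ]]
big teal [[ 0.57104789 -0.25953705  0.05      ]] black [[ 0.44841723 -0.26289126  0.05      ]] blue [[0.4803426  0.09729029 0.05      ]] screencorner [[0.60405717 0.37565471 0.095     ]] pot [[0.68131597 0.21826628 0.16      ]] sanit [[ 0.70595102 -0.35030363  0.18      ]]
```

```bash
cat >> h.py <<'E'
def pose():
    s=get_state(); q=s['orientation']; return np.array(s['tcp_pos']),R.from_quat([q[1],q[2],q[3],q[0]])
def Rt(az,tilt=0,lean=None):
    # tool down with tool y at azimuth az (deg); tilt: leaning of gripper body towards azimuth az-90 (deg)
    a=np.radians(az); y=np.array([np.cos(a),np.sin(a),0]); z=np.array([0,0,-1.])
    l=np.array([np.cos(a-np.pi/2),np.sin(a-np.pi/2),0]); t=np.radians(tilt)
    z=-(np.cos(t)*np.array([0,0,1])+np.sin(t)*l); x=np.cross(y,z)
    return R.from_matrix(np.c_[x,y,z])
def plan(way,grip,p0=None,maxd=.055,maxr=9,dec=1,slow=None):
    """way: list of (pos,Rot,n or None). prints rows"""
    p,r=p0 or pose(); rows=[]
    for pos,rt,n in way:
        pos=np.array(pos); d=np.linalg.norm(pos-p); a=np.degrees((r.inv()*rt).magnitude())
        n=n or max(1,int(np.ceil(max(d/maxd,a/maxr))))
        for k in range(n):
            f=1/(n-k)
            tp=p+(pos-p)*f; tr=r*R.from_rotvec((r.inv()*rt).as_rotvec()*f)
            sh=np.round(r.inv().apply(tp-p)*100,dec); rv=np.round(np.degrees((r.inv()*tr).as_rotvec()),dec)
            p=p+r.apply(sh/100); r=r*R.from_rotvec(np.radians(rv))
            rows.append(' '.join(f'{v:g}' for v in [grip,*(sh+0.0),*(rv+0.0)]))
    for i in range(0,len(rows),12): print('; '.join(rows[i:i+12]))
    print(len(rows),'rows; end',p.round(4),'z',r.as_matrix()[:,2].round(3),'y',r.as_matrix()[:,1].round(3))
    return p,r
CO=np.array([0.5274,-0.0857]); CY=np.radians(83.0)
def C(x,y,z):
    c,s=np.cos(CY),np.sin(CY); x/=1000;y/=1000
    return np.array([CO[0]+c*x-s*y,CO[1]+s*x+c*y,z/1000])
E
python3 - <<'E'
from h import *
p,r=pose()
print(cams.get_calibration('wrist'))
K,rv,t=cal('wrist'); Rc=R.from_rotvec(rv).as_matrix(); o=-Rc.T@t
print('cam in tool',r.inv().apply(o-p), (r.inv()*R.from_matrix(Rc.T)).as_matrix().round(3))
plan([(C(-20,0,240),Rt(83),None)],100)
E
```

```text
{'fx': 371.64829954431775, 'fy': 371.64829954431775, 'cx': 318.974022924295, 'cy': 240.6677921662735, 'rvec': array([-2.26014062, -1.78106351, -0.28413462]), 'tvec': array([-0.5737983 , -0.04004559,  0.37852255])}
cam in tool [ 0.08061069 -0.00062667 -0.15117366] [[ 0.001 -0.95  -0.313]
 [ 1.     0.001  0.   ]
 [-0.    -0.313  0.95 ]]
100 -3.6 -3.7 -0.1 0 0 -0.4; 100 -3.5 -3.7 -0.1 0 0 -0.4; 100 -3.5 -3.7 -0.1 0 0 -0.4; 100 -3.5 -3.8 -0.1 0 0 -0.4; 100 -3.5 -3.8 -0.1 0 0 -0.5; 100 -3.4 -3.8 -0.1 0 0 -0.4; 100 -3.4 -3.9 -0.1 0 0 -0.5; 100 -3.4 -3.9 -0.2 0 0 -0.4; 100 -3.3 -3.9 -0.1 0 0 -0.5; 100 -3.3 -3.9 -0.2 0 0 -0.4; 100 -3.3 -3.9 -0.1 0 0 -0.5; 100 -3.2 -4 -0.2 0 0 -0.4
100 -3.2 -4 -0.1 0 0 -0.5; 100 -3.2 -4 -0.2 0 0 -0.4; 100 -3.2 -4.1 -0.1 -0.1 0 -0.5
15 rows; end [ 0.5249 -0.1055  0.2399] z [-0.  0. -1.] y [0.121 0.993 0.   ]
```

{"api": "play_rows", "payload": {
  "series": "100 -3.5 -3.8 0 0 0 0; 100 -3.5 -3.8 0 0 0 0; 100 -3.5 -3.8 0 0 0 0; 100 -3.5 -3.8 0 0 0 0; 100 -3.5 -3.8 0 0 0 0; 100 -3.5 -3.8 0 0 0 0; 100 -3.5 -3.8 0 0 0 0; 100 -3.5 -3.8 0 0 0 0; 100 -3.5 -3.8 0 0 0 0; 100 -3.5 -3.8 0 0 0 0; 100 -3.5 -3.8 0 0 0 -3; 100 -3.5 -3.8 0 0 0 -4"
}}

```text
clock: 1.65
tcp_pos: [0.4389, 0.0169, 0.2209]
orientation: [0.0, 0.056, 0.998, 0.0]
wrist_force: [0.3, 0.2, 0.5]
finger_gap: 0.0851
```

Run:
```python
from h import *
print(get_state()['joint_pos'].round(3), pose()[0])
plan([(C(-10,0,240),Rt(83),None)],100)
```

```text
[-0.145  0.051 -0.277  1.243  0.    -0.032] [0.43895    0.01689878 0.22087965]
100 -3.3 -3.4 -0.6 0 0 0.2; 100 -3.3 -3.4 -0.7 0 0 0.2; 100 -3.4 -3.4 -0.6 0 0 0.1
3 rows; end [ 0.5264 -0.096   0.2399] z [ 0.  0. -1.] y [0.121 0.993 0.   ]
```

{"api": "play_rows", "payload": {
  "series": "100 -3.3 -3.4 -0.6 0 0 0; 100 -3.4 -3.4 -0.7 0 0 0; 100 -3.3 -3.4 -0.6 0 0 0; 100 0 0 0 0 0 0; 100 0 0 0 0 0 0"
}}

```text
clock: 2.28
tcp_pos: [0.5255, -0.0939, 0.2392]
orientation: [-0.001, 0.057, 0.998, 0.0]
wrist_force: [-0.5, 0.2, -0.5]
finger_gap: 0.0853
```

Run:
```python
from h import *
print(pose()[0],pose()[1].as_matrix().round(3)); c=cal('wrist')
im=cams.read_camera('wrist'); cv2.imwrite('pics/w1.png',im[:,:,::-1])
cor=[C(75,-115,95),C(-75,-115,95),C(-75,115,95),C(75,115,95),C(0,-50,125),C(0,50,125)]
print(proj('wrist',cor,c).round(1))
```

```text
[ 0.52553472 -0.09393477  0.23922733] [[-0.993  0.115 -0.002]
 [ 0.115  0.993  0.001]
 [ 0.002  0.001 -1.   ]]
[[405.2 339.7]
 [248.6 339.4]
 [236.1  82.8]
 [425.2  85.9]
 [329.6 293.8]
 [331.9 166.8]]
```

View pics/w1.png

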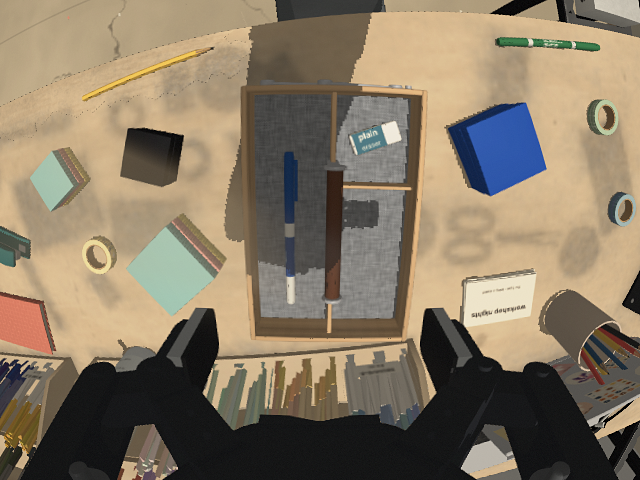

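Run:
```python
from h import *
im=cv2.imread('pics/w1.png')[:,:,::-1]
crop(im,225,70,445,350,2.1,'w1a.png')
crop(im,20,120,240,320,3,'w1b.png')
```

```text
(no output)
```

View pics/w1a.png

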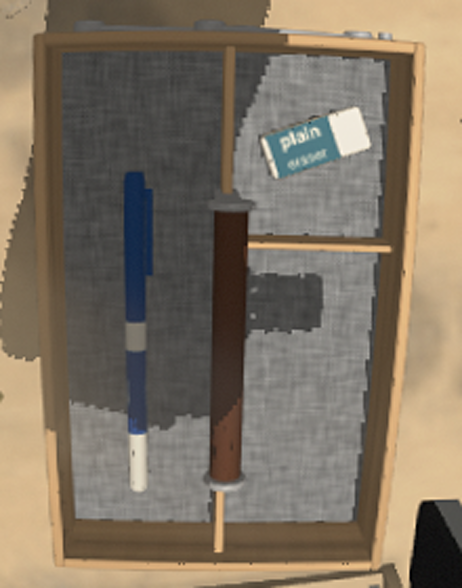

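View pics/w1b.png

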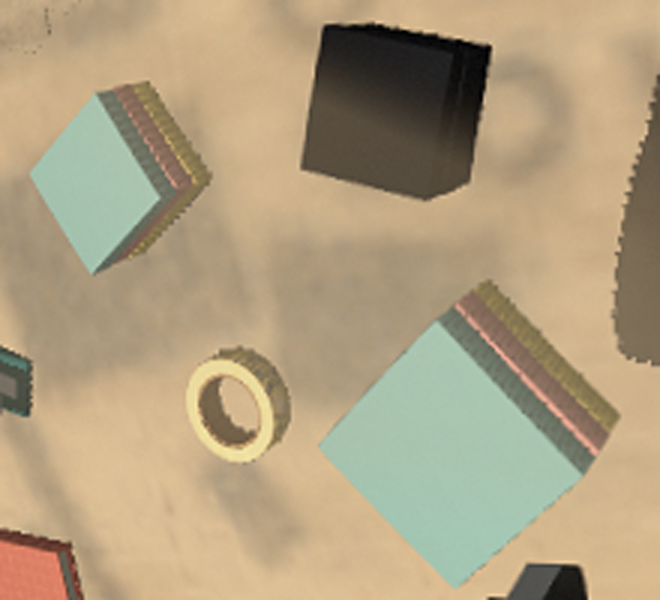

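Run:
```python
from h import *
from scipy.optimize import least_squares
c=cal('wrist')
a=lambda p:(np.array(p)+.5)/2.1+[225,70]-.5
b=lambda p:(np.array(p)+.5)/3+[20,120]-.5
cor=back('wrist',a([(35,35),(424,45),(378,568),(57,563)]),0.095,c)[:,:2]
d=lambda i,j:np.linalg.norm(cor[i]-cor[j]); print(d(0,1),d(1,2),d(2,3),d(3,0))
loc=np.array([(-75,115),(75,115),(75,-115),(-75,-115)])/1000
def f(p):
    k,s=np.cos(p[2]),np.sin(p[2]); return (loc@np.array([[k,s],[-s,k]])+p[:2]-cor).ravel()
r=least_squares(f,[.5,-.05,1.5]); print('caddy',r.x,np.degrees(r.x[2]),r.fun.round(4))
h=back('wrist',a([(231,208),(225,478)]),.125,c); print('handle',h,h.mean(0), np.linalg.norm(h[0]-h[1]))
blk=back('wrist',b([(98,93),(30,174),(93,274),(162,200)]),.038,c)[:,:2]
print(blk.round(4),blk.mean(0)); e=np.diff(np.r_[blk,blk[:1]],axis=0); print(np.linalg.norm(e,axis=1),np.degrees(np.arctan2(e[:,1],e[:,0])))
print(back('wrist',[(603,116),(600,122)],.015,c))
```

```text
0.14711960060995463 0.2265170187563864 0.14638880368833537 0.22510098077027735
caddy [ 0.52909236 -0.08332851  1.44162485] 82.59901968061327 [-0.0023 -0.0009 -0.0018  0.0019  0.0016  0.0014  0.0025 -0.0024]
handle [[ 0.47930329 -0.07728694  0.125     ]
 [ 0.58038639 -0.08981308  0.125     ]] [ 0.52984484 -0.08355001  0.125     ] 0.1018562627629593
[[ 0.4192 -0.3859]
 [ 0.4421 -0.4326]
 [ 0.4874 -0.4089]
 [ 0.4653 -0.3637]] [ 0.45349475 -0.39779157]
[0.05198083 0.05114843 0.05039326 0.05121042] [ -63.84404026   27.55422609  116.06943742 -154.22389321]
[[0.44714665 0.26648242 0.015     ]
 [0.45484263 0.2606511  0.015     ]]
```

Run:
```python
from h import *
c=cal('wrist')
b=lambda p:(np.array(p)+.5)/3+[20,120]-.5
for nm,top,bot,topi in (('big',[(440,322),(320,445),(457,587),(583,475)],[(487,282),(620,418)],(0,3)),('small',[(98,93),(30,174),(93,274),(162,200)],[(149,82),(211,180)],(0,3)),('black',[(325,27),(303,168),(425,199),(458,42)],[(492,45),(470,182)],(3,2))):
    B=back('wrist',b(bot),0,c)[:,:2]; print(nm,'base edge',np.linalg.norm(B[0]-B[1]),B.round(4).tolist())
    for z in (.03,.035,.038,.042,.046,.05,.055,.06):
        T=back('wrist',b(top),z,c)[:,:2]; e=np.linalg.norm(T-np.roll(T,-1,0),axis=1)
        print(z,e.round(4),'top-bottom mismatch',np.linalg.norm(T[list(topi)]-B,axis=1).round(4))
```

```text
big base edge 0.0729804437424174 [[0.5229, -0.2497], [0.5825, -0.2075]]
0.03 [0.0769 0.0774 0.0767 0.076 ] top-bottom mismatch [0.0107 0.0134]
0.035 [0.0758 0.0763 0.0757 0.0749] top-bottom mismatch [0.0081 0.0107]
0.038 [0.0752 0.0757 0.075  0.0743] top-bottom mismatch [0.0065 0.009 ]
0.042 [0.0743 0.0748 0.0742 0.0735] top-bottom mismatch [0.0045 0.0068]
0.046 [0.0735 0.074  0.0733 0.0726] top-bottom mismatch [0.0026 0.0047]
0.05 [0.0726 0.0731 0.0725 0.0718] top-bottom mismatch [0.0016 0.0025]
0.055 [0.0715 0.072  0.0714 0.0707] top-bottom mismatch [0.0032 0.0003]
0.06 [0.0705 0.071  0.0704 0.0697] top-bottom mismatch [0.0057 0.003 ]
small base edge 0.05127907375585808 [[0.4182, -0.3886], [0.464, -0.3655]]
0.03 [0.0532 0.0523 0.0515 0.0524] top-bottom mismatch [0.0042 0.0048]
0.035 [0.0524 0.0516 0.0508 0.0516] top-bottom mismatch [0.0007 0.0016]
0.038 [0.052  0.0511 0.0504 0.0512] top-bottom mismatch [0.0028 0.0022]
0.042 [0.0514 0.0506 0.0498 0.0506] top-bottom mismatch [0.0062 0.0051]
0.046 [0.0508 0.05   0.0493 0.05  ] top-bottom mismatch [0.0096 0.0082]
0.05 [0.0502 0.0494 0.0487 0.0495] top-bottom mismatch [0.0131 0.0113]
0.055 [0.0495 0.0487 0.048  0.0487] top-bottom mismatch [0.0173 0.0152]
0.06 [0.0487 0.048  0.0473 0.048 ] top-bottom mismatch [0.0216 0.0192]
black base edge 0.051645797184941465 [[0.4359, -0.2311], [0.4844, -0.2488]]
0.03 [0.0514 0.0508 0.056  0.0526] top-bottom mismatch [0.0027 0.0057]
0.035 [0.0507 0.0501 0.0552 0.0519] top-bottom mismatch [0.0027 0.0034]
0.038 [0.0503 0.0496 0.0547 0.0514] top-bottom mismatch [0.0033 0.0021]
0.042 [0.0497 0.0491 0.0541 0.0509] top-bottom mismatch [0.0045 0.0011]
0.046 [0.0491 0.0485 0.0535 0.0503] top-bottom mismatch [0.006  0.0024]
0.05 [0.0486 0.0479 0.0529 0.0497] top-bottom mismatch [0.0075 0.0042]
0.055 [0.0479 0.0472 0.0521 0.049 ] top-bottom mismatch [0.0094 0.0066]
0.06 [0.0472 0.0465 0.0513 0.0482] top-bottom mismatch [0.0114 0.0089]
```

```bash
sed -i 's/^CO=.*/CO=np.array([0.529,-0.0838]); CY=np.radians(82.9)/' h.py
python3 - <<'E'
from h import *
p=plan([(C(0,0,175),Rt(82.9),2),(C(0,0,125),Rt(82.9),3)],100)
E
```

```text
100 -0.1 0.5 3.2 0 0 0.3; 100 -0.2 0.5 3.2 0 -0.1 0.3; 100 0 0 1.7 0 0 0; 100 0 0 1.7 0 0 0; 100 0 0 1.6 0 0 0
5 rows; end [ 0.5294 -0.0838  0.1254] z [ 0.     0.001 -1.   ] y [0.124 0.992 0.001]
```

{"api": "play_rows", "payload": {
  "series": "100 -0.2 0.5 3.2 0 0 0.3; 100 -0.2 0.5 3.2 0 0 0.3; 100 0 0 1.7 0 0 0; 100 0 0 1.7 0 0 0; 100 0 0 1.6 0 0 0; 100 0 0 0 0 0 0; 0 0 0 0 0 0 0; 0 0 0 0 0 0 0; 0 0 0 0 0 0 0; 0 0 0 0 0 0 0; 0 0 0 0 0 0 0; 0 0 0 0 0 0 0",
  "newtons": 50
}}

```text
clock: 3.82
tcp_pos: [0.5314, -0.0848, 0.1259]
orientation: [0.0, 0.063, 0.998, 0.0]
wrist_force: [0.1, -0.3, 0.0]
finger_gap: 0.0002
```

Run:
```python
from h import *
s=get_state(); print(s['finger_gap'],s['wrist_force'],pose()[0],C(0,0,125))
```

```text
0.00024072241931911734 [ 0.07901641 -0.31434811  0.04393809] [ 0.53135829 -0.08477908  0.12588661] [ 0.529  -0.0838  0.125 ]
```

Run:
```python
from h import *
im=cams.read_camera('wrist'); cv2.imwrite('pics/w2.png',im[:,:,::-1])
im=cams.read_camera('scene'); crop(im,230,200,410,335,4.4,'s2.png')
```

```text
(no output)
```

View pics/w2.png

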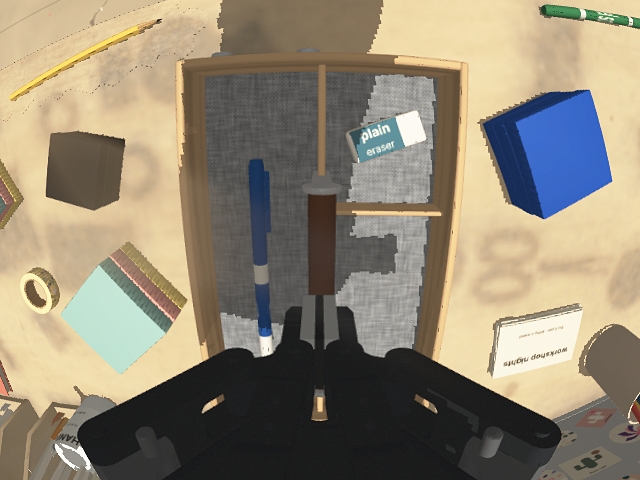

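View pics/s2.png

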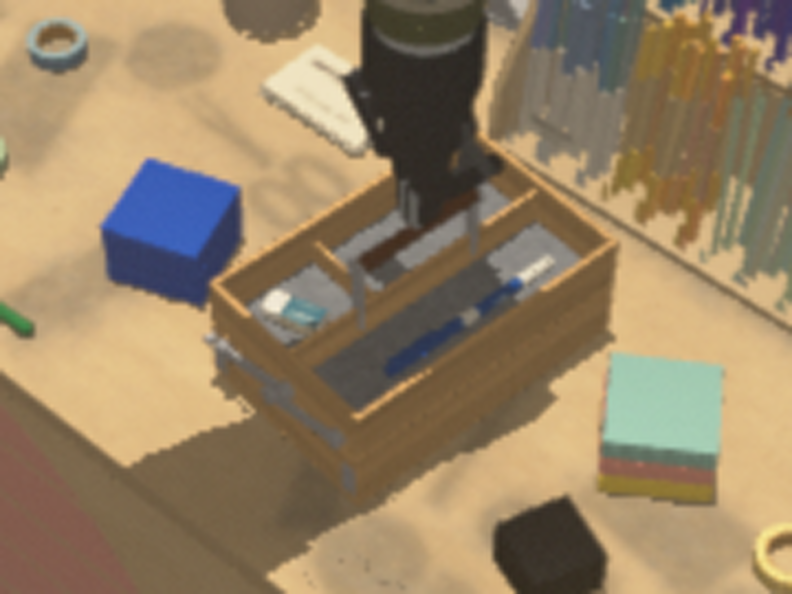

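Run:
```python
from h import *
p,r=pose(); c=cal('wrist'); print(p, get_state()['tcp_pos'])
for d in (-.04,-.02,0,.019): print(d,proj('wrist',[p+r.apply([0,0,d]),p+r.apply([.011,0,d])],c).round(0).tolist(), proj('scene',[p+r.apply([0,0,d])]).round(0).tolist())
print('bar',proj('wrist',[C(0,-50,125),C(0,50,125)],c).round(0),proj('scene',[C(0,-50,125),C(0,50,125)]).round(0))
im=cams.read_camera('wrist'); crop(im,230,160,410,440,2.1,'w2a.png')
```

```text
[ 0.53132754 -0.08473974  0.12583173] [ 0.53132754 -0.08473974  0.12583173]
-0.04 [[320.0, 356.0], [320.0, 330.0]] [[325.0, 242.0]]
-0.02 [[320.0, 327.0], [320.0, 304.0]] [[325.0, 247.0]]
0 [[320.0, 305.0], [320.0, 283.0]] [[325.0, 251.0]]
0.019 [[320.0, 287.0], [320.0, 267.0]] [[325.0, 256.0]]
bar [[321. 383.]
 [322. 191.]] [[337. 244.]
 [311. 261.]]
```

View pics/w2a.png

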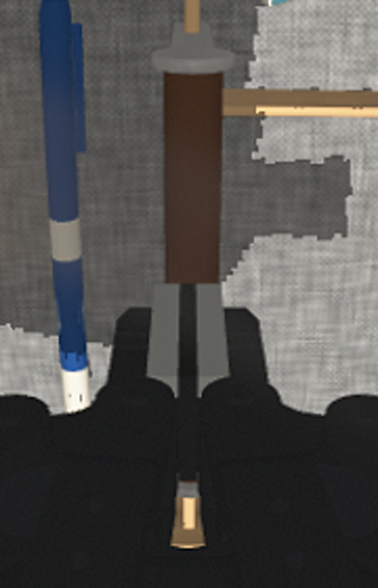

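Run:
```python
from h import *
p,r=pose(); c=cal('wrist')
im=cv2.imread('pics/w1.png')[:,:,::-1]; crop(im,150,290,490,480,2.3,'w1c.png')
for z in (-.03,-.02,-.01,0,.01,.02):
    print(z,'closed',proj('wrist',[p+r.apply([x,0.008,z]) for x in(.011,-.011)],c).round(0).tolist(),'open',proj('wrist',[p+r.apply([x,y,z]) for x in(.011,-.011) for y in (.0425,.055)],c).round(0).tolist())
```

```text
-0.03 closed [[342.0, 316.0], [340.0, 363.0]] open [[431.0, 314.0], [460.0, 313.0], [423.0, 360.0], [451.0, 358.0]]
-0.02 closed [[340.0, 304.0], [339.0, 349.0]] open [[424.0, 302.0], [453.0, 301.0], [418.0, 347.0], [445.0, 345.0]]
-0.01 closed [[339.0, 293.0], [338.0, 336.0]] open [[418.0, 292.0], [445.0, 291.0], [413.0, 334.0], [439.0, 333.0]]
0 closed [[338.0, 283.0], [337.0, 325.0]] open [[413.0, 282.0], [439.0, 282.0], [408.0, 323.0], [433.0, 322.0]]
0.01 closed [[337.0, 274.0], [336.0, 315.0]] open [[408.0, 273.0], [433.0, 273.0], [404.0, 313.0], [428.0, 313.0]]
0.02 closed [[336.0, 266.0], [335.0, 305.0]] open [[404.0, 266.0], [428.0, 265.0], [400.0, 304.0], [423.0, 304.0]]
```

View pics/w1c.png

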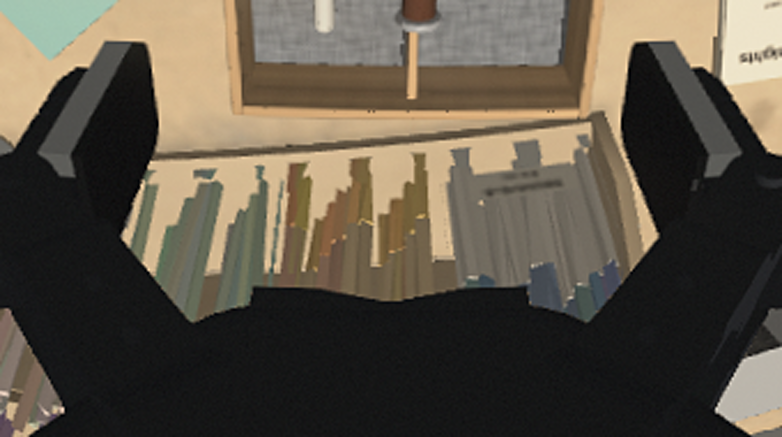

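{"api": "play_rows", "payload": {
  "series": "100 0 0 0 0 0 0; 100 0 0 0 0 0 0; 100 0 0 0 0 0 0; 100 0 0 0.8 0 0 0; 100 0 0 0.8 0 0 0; 100 0 0 0.8 0 0 0; 0 0 0 0 0 0 0; 0 0 0 0 0 0 0; 0 0 0 0 0 0 0; 0 0 0 0 0 0 0; 0 0 0 0 0 0 0"
}}

```text
clock: 5.35
tcp_pos: [0.5317, -0.084, 0.1023]
orientation: [0.0, 0.062, 0.998, 0.001]
wrist_force: [-0.4, 4.3, 2.7]
finger_gap: 0.01
```

Run:
```python
from h import *
s=get_state(); print(s['finger_gap'],s['wrist_force'],pose()[0],C(0,0,125))
im=cams.read_camera('wrist'); crop(im,210,160,430,440,2.1,'w3a.png')
```

```text
0.009996827336092518 [-0.38806941  4.30546118  2.7182563 ] [ 0.53171086 -0.08395212  0.10232205] [ 0.529  -0.0838  0.125 ]
```

View pics/w3a.png

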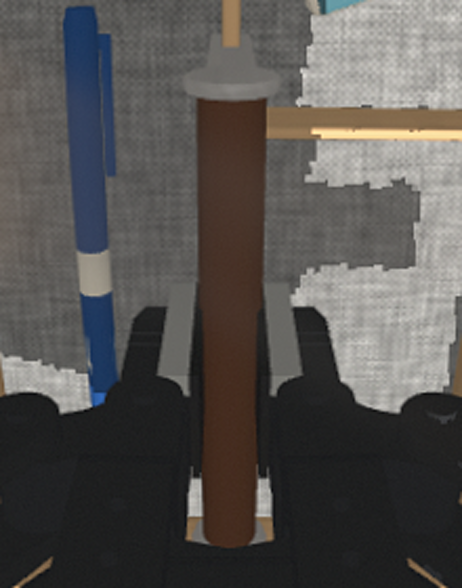

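Run:
```python
import numpy as np
def S(q):
    a=np.radians(165)-q; return np.array([68*np.cos(a)+65.7,68*np.sin(a)-17.6])/10
def go(q0,q1,n):
    acc=S(q0); rows=[]
    for q in np.linspace(q0,q1,n+1)[1:]:
        d=np.round(S(q)-acc,2); acc=acc+d; rows.append(f'0 0 {d[0]:g} {-d[1]:g} 0 0 0')
    print('; '.join(rows),acc,S(q1))
go(0,1.0,9); go(1.0,1.97,9)
```

```text
0 0 0.24 -0.72 0 0 0; 0 0 0.31 -0.68 0 0 0; 0 0 0.39 -0.65 0 0 0; 0 0 0.45 -0.6 0 0 0; 0 0 0.53 -0.55 0 0 0; 0 0 0.57 -0.48 0 0 0; 0 0 0.63 -0.42 0 0 0; 0 0 0.67 -0.35 0 0 0; 0 0 0.71 -0.27 0 0 0 [4.50170438 4.71996951] [4.50209801 4.71794577]
0 0 0.71 -0.18 0 0 0; 0 0 0.72 -0.11 0 0 0; 0 0 0.74 -0.03 0 0 0; 0 0 0.73 0.05 0 0 0; 0 0 0.72 0.13 0 0 0; 0 0 0.7 0.2 0 0 0; 0 0 0.68 0.28 0 0 0; 0 0 0.64 0.35 0 0 0; 0 0 0.6 0.42 0 0 0 [10.74209801  3.60794577] [10.74458089  3.60776252]
```

{"api": "play_rows", "payload": {
  "series": "0 0 0.24 -0.72 0 0 0; 0 0 0.31 -0.68 0 0 0; 0 0 0.39 -0.65 0 0 0; 0 0 0.45 -0.6 0 0 0; 0 0 0.53 -0.55 0 0 0; 0 0 0.57 -0.48 0 0 0; 0 0 0.63 -0.42 0 0 0; 0 0 0.67 -0.35 0 0 0; 0 0 0.71 -0.27 0 0 0"
}}

```text
clock: 6.52
tcp_pos: [0.5372, -0.04, 0.1495]
orientation: [0.0, 0.063, 0.998, -0.0]
wrist_force: [4.5, -0.1, -7.8]
finger_gap: 0.01
```

Run:
```python
from h import *
s=get_state(); print(s['finger_gap'],s['wrist_force'],pose()[0], C(45,0,102.3+47))
im=cams.read_camera('scene'); crop(im,200,160,420,325,3.6,'s3.png')
```

```text
0.009983610696195877 [ 4.52944163 -0.06108681 -7.84777565] [ 0.5372264  -0.04001839  0.1494703 ] [ 0.53456207 -0.03914506  0.1493    ]
```

View pics/s3.png

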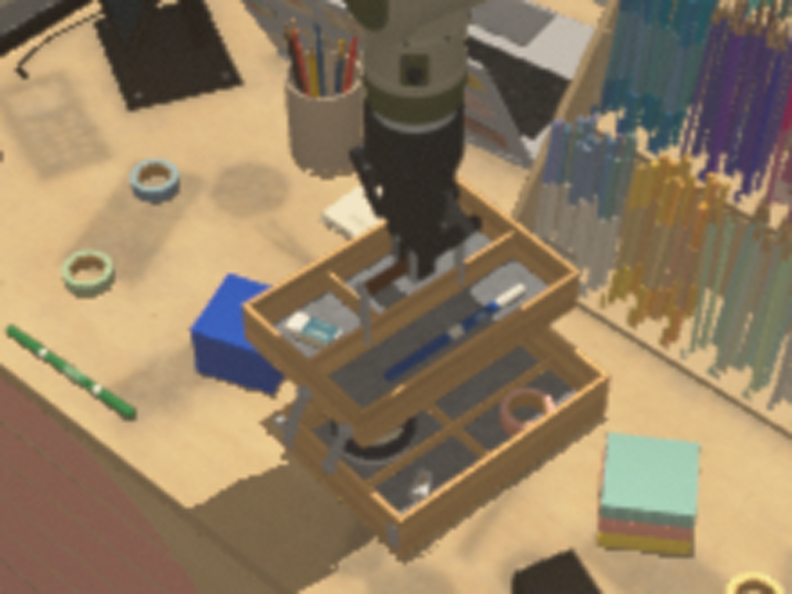

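{"api": "play_rows", "payload": {
  "series": "0 0 0.71 -0.18 0 0 0; 0 0 0.72 -0.11 0 0 0; 0 0 0.74 -0.03 0 0 0; 0 0 0.73 0.05 0 0 0; 0 0 0.72 0.13 0 0 0; 0 0 0.7 0.2 0 0 0; 0 0 0.68 0.28 0 0 0; 0 0 0.64 0.35 0 0 0; 0 0 0.6 0.42 0 0 0; 0 0 0.1 0.1 0 0 0; 0 0 0 0 0 0 0"
}}

```text
clock: 7.95
tcp_pos: [0.5455, 0.0228, 0.1382]
orientation: [0.001, 0.062, 0.998, -0.0]
wrist_force: [2.5, 0.4, 7.1]
finger_gap: 0.0102
```

Run:
```python
from h import *
s=get_state(); print(s['finger_gap'],s['wrist_force'],pose()[0], C(107.4,0,102.3+36))
im=cams.read_camera('scene'); crop(im,200,160,420,325,3.6,'s4.png')
im=cams.read_camera('top'); crop(im,260,180,480,345,3.6,'t4.png')
```

```text
0.010225151490574102 [2.52402125 0.38741711 7.08623222] [0.54549242 0.02276648 0.13818463] [0.5422748  0.02277645 0.1383    ]
```

View pics/s4.png

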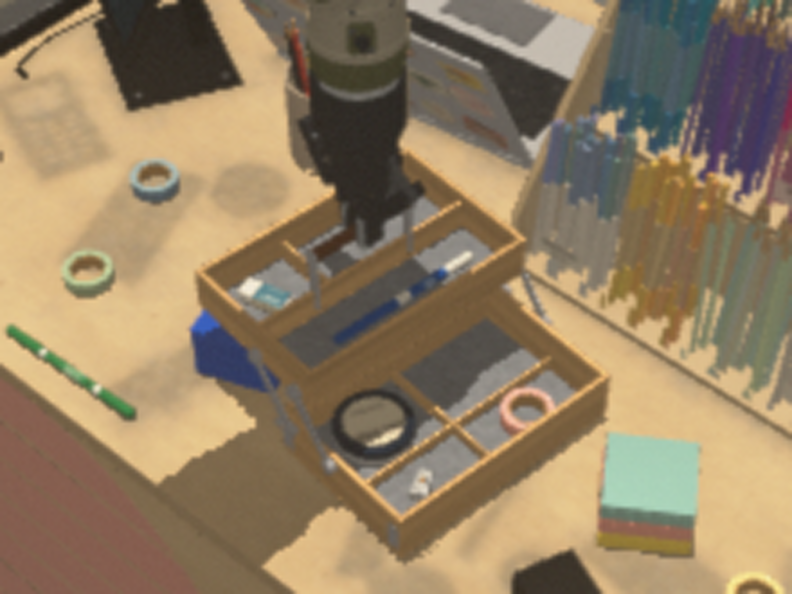

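View pics/t4.png

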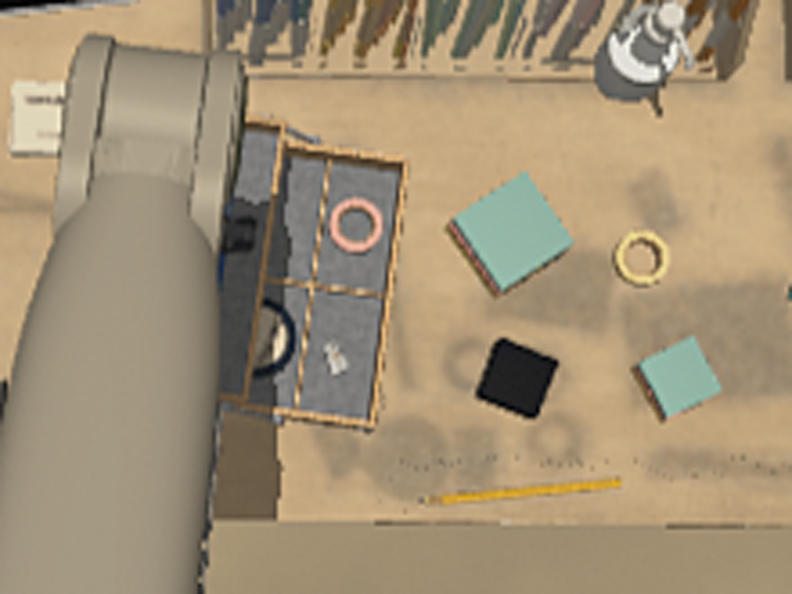

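```bash
cat >> h.py <<'E'
LB=np.array([np.cos(np.radians(-152.7)),np.sin(np.radians(-152.7)),0])
BK=np.array([.4525,-.399,0])
E
python3 - <<'E'
from h import *
RB=Rt(117.3,-35); zt=RB.as_matrix()[:,2]; print('z tool',zt,'lean',LB)
G=BK+.007*LB+[0,0,.021]; T=G+.026*zt; print('TCP at block',T)
p,r=pose()
plan([(p+[0,0,.07],r,2),(T-.09*zt,RB,None),(T-.03*zt,RB,2)],100,maxd=.05)
K=cal('top')
a=lambda q:(np.array(q)+.5)/3.6+[260,180]-.5
w=back('top',a([(356,225)]),.022)[0]; print('pink',w)
def toC(w):
    d=w[:2]-CO; c,s=np.cos(CY),np.sin(CY); return np.array([c*d[0]+s*d[1],-s*d[0]+c*d[1]])*1000
print(toC(w),'rim corners',[toC(v).round(1) for v in back('top',a([(407,162),(372,428)]),.053)],'sharp',toC(back('top',a([(336,358)]),.015)[0]))
E
```

```text
z tool [ 0.50968991  0.26307058 -0.81915204] lean [-0.88861723 -0.45864955  0.        ]
TCP at block [ 4.59531617e-01 -3.95370712e-01 -2.97953152e-04]
100 0 0 -3.5 0 0 0; 100 0 0 -3.5 0 0 0; 100 0.8 -4.5 1.3 -1.1 -3.4 -3.3; 100 1.1 -4.5 1.2 -1.1 -3.4 -3.3; 100 1.4 -4.5 1.1 -1.1 -3.4 -3.3; 100 1.7 -4.4 0.9 -1 -3.4 -3.4; 100 2 -4.3 0.7 -1.1 -3.4 -3.3; 100 2.3 -4.2 0.5 -1.1 -3.4 -3.4; 100 2.6 -4 0.2 -1 -3.3 -3.3; 100 2.8 -3.9 0 -1.1 -3.4 -3.4; 100 3.1 -3.7 -0.2 -1 -3.3 -3.3; 100 3.2 -3.6 -0.5 -1.1 -3.4 -3.4
100 0 0 3 0 0 0; 100 0 0 3 0 0 0
14 rows; end [ 0.4447 -0.4033  0.0241] z [ 0.51   0.264 -0.819] y [-0.459  0.888  0.   ]
pink [ 0.57964732 -0.13010665  0.022     ]
[-39.69148777 -55.98252596] rim corners [array([ -74.3, -110. ]), array([-72.5, 116.3])] sharp [-37.39138816  58.84778204]
```

{"api": "play_rows", "payload": {
  "series": "45 0 0 0 0 0 0; 45 0 0 0 0 0 0; 45 0 0 0 0 0 0; 45 0 0 -3.5 0 0 0; 45 0 0 -3.5 0 0 0"
}}

```text
clock: 8.68
tcp_pos: [0.544, 0.0228, 0.2069]
orientation: [-0.001, 0.063, 0.998, 0.0]
wrist_force: [0.8, -0.0, 1.0]
finger_gap: 0.0387
```

{"api": "play_rows", "payload": {
  "series": "100 0.8 -4.5 1.3 -1.1 -3.4 -3.3; 100 1.1 -4.5 1.2 -1.1 -3.4 -3.3; 100 1.4 -4.5 1.1 -1.1 -3.4 -3.3; 100 1.7 -4.4 0.9 -1 -3.4 -3.4; 100 2 -4.3 0.7 -1.1 -3.4 -3.3; 100 2.3 -4.2 0.5 -1.1 -3.4 -3.4; 100 2.6 -4 0.2 -1 -3.3 -3.3; 100 2.8 -3.9 0 -1.1 -3.4 -3.4; 100 3.1 -3.7 -0.2 -1 -3.3 -3.3; 100 3.2 -3.6 -0.5 -1.1 -3.4 -3.4; 100 0 0 2 0 0 0; 100 0 0 0 0 0 0"
}}

```text
clock: 10.18
tcp_pos: [0.4227, -0.4125, 0.0534]
orientation: [0.291, -0.224, 0.927, 0.074]
wrist_force: [0.0, -0.3, 0.2]
finger_gap: 0.0854
```

Run:
```python
from h import *
s=get_state(); print(s['finger_gap'],s['wrist_force'],s['joint_pos'].round(2)); p,r=pose(); print(p,r.as_matrix().round(3))
im=cams.read_camera('wrist'); cv2.imwrite('pics/w5.png',im[:,:,::-1])
RB=Rt(117.3,-35); zt=RB.as_matrix()[:,2]
G=BK+.007*LB+[0,0,.021]; T=G+.026*zt; print('TCP at block',T)
plan([(T-.03*zt,RB,2),(T,RB,2)],100,maxd=.05)
im=cams.read_camera('scene'); crop(im,270,200,470,350,4,'s5.png')
```

```text
0.08538046789994212 [ 0.02518192 -0.33445364  0.20665404] [-1.22  0.48 -0.3   0.89  0.6  -1.73]
[ 0.42267603 -0.41252581  0.05342296] [[-0.73  -0.459  0.507]
 [-0.372  0.889  0.268]
 [-0.573  0.007 -0.819]]
TCP at block [ 4.59531617e-01 -3.95370712e-01 -2.97953152e-04]
100 -0.1 -0.1 1.9 0.1 0 -0.1; 100 0 -0.1 1.9 0.2 0 0; 100 0 0 1.5 0 0 0; 100 -0.1 0 1.5 0 0 0
4 rows; end [ 0.4601 -0.3956  0.    ] z [ 0.509  0.262 -0.82 ] y [-0.458  0.889 -0.   ]
```

View pics/w5.png

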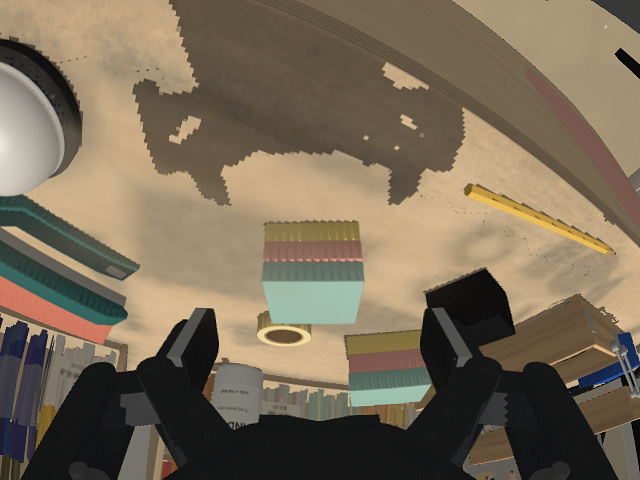

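View pics/s5.png

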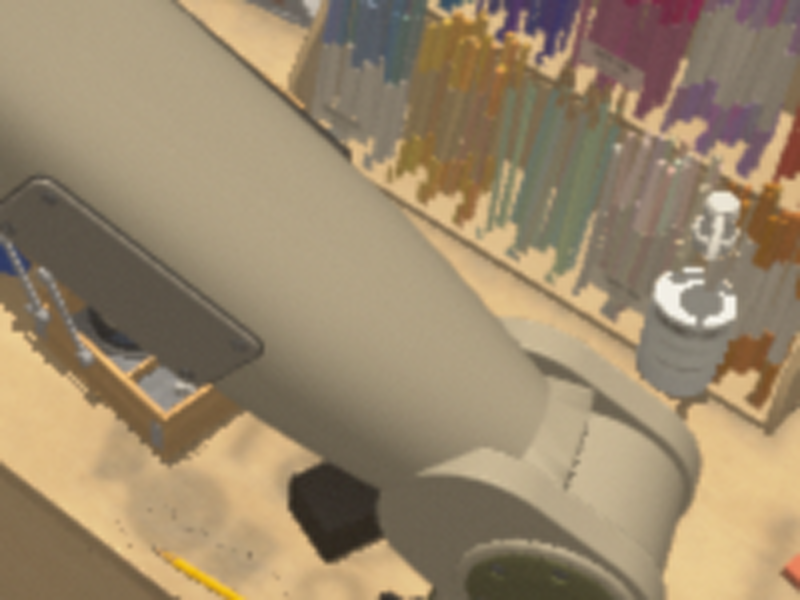

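{"api": "play_rows", "payload": {
  "series": "100 0 -0.1 1.9 0.1 0 0; 100 0 -0.1 1.9 0.1 0 0; 100 0 0 1.5 0 0 0; 100 0 0 1 0 0 0; 100 0 0 0 0 0 0"
}}

```text
clock: 10.9
tcp_pos: [0.4569, -0.3981, 0.0042]
orientation: [0.292, -0.225, 0.927, 0.071]
wrist_force: [0.0, -0.9, 0.4]
finger_gap: 0.0855
```

Run:
```python
from h import *
s=get_state(); print(s['finger_gap'],s['wrist_force'],s['joint_pos'].round(2)); p,r=pose(); print(p,r.as_matrix()[:,2])
c=cal('wrist')
im=cams.read_camera('wrist'); cv2.imwrite('pics/w6.png',im[:,:,::-1])
```

```text
0.08546864853202969 [ 0.03366167 -0.91663041  0.4398111 ] [-1.16  0.53 -0.35  0.73  0.61 -1.65]
[ 0.45692337 -0.39809423  0.00417817] [ 0.50914809  0.26219465 -0.81976959]
```

View pics/w6.png

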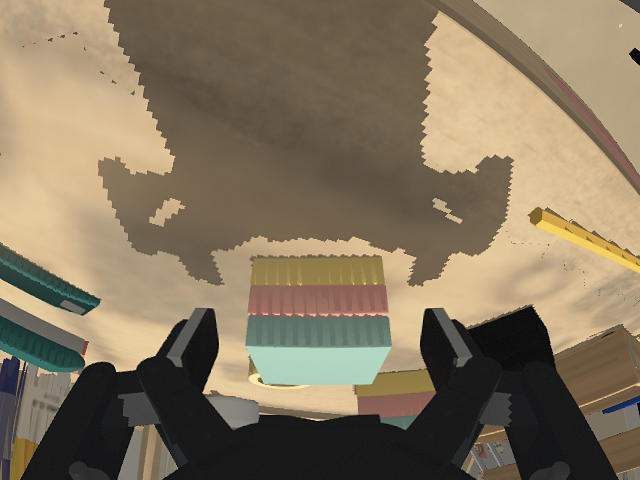

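{"api": "play_rows", "payload": {
  "series": "100 0 0 0.5 0 0 0; 100 0 0 0 0 0 0; 50 0 0 0 0 0 0; 45 0 0 0 0 0 0; 40 0 0 0 0 0 0; 35 0 0 0 0 0 0; 35 0 0 0 0 0 0; 35 0 0 0 0 0 0",
  "newtons": 40
}}

```text
clock: 11.95
tcp_pos: [0.4591, -0.398, -0.0]
orientation: [0.292, -0.225, 0.927, 0.07]
wrist_force: [-3.2, -0.7, 4.0]
finger_gap: 0.0519
```

Run:
```python
from h import *
s=get_state(); print(s['finger_gap'],s['wrist_force'],s['joint_pos'].round(2)); p,r=pose(); print(p,r.as_matrix()[:,2])
c=cal('wrist')
im=cams.read_camera('wrist'); cv2.imwrite('pics/w7.png',im[:,:,::-1])
```

```text
0.05188314883062965 [-3.17348514 -0.73223577  3.96821482] [-1.15  0.54 -0.36  0.72  0.61 -1.64]
[ 4.59108279e-01 -3.97951962e-01 -6.22509743e-06] [ 0.50978623  0.26104428 -0.81974013]
```

View pics/w7.png

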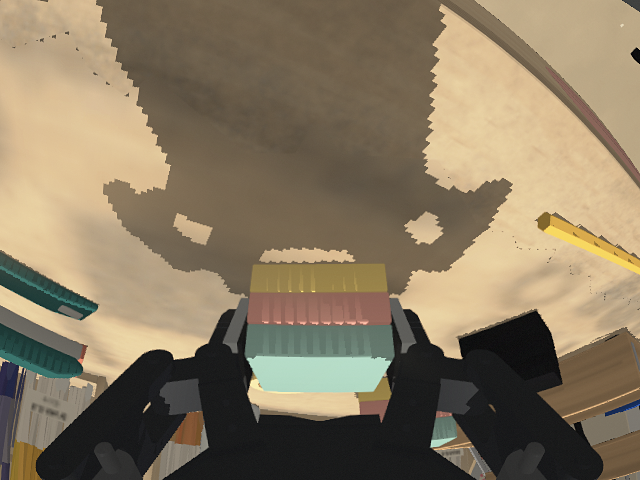

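Run:
```python
from h import *
p,r=pose(); RP=Rt(172.9,-35)
p1=plan([(p+[0,0,.10],r,2),(C(-2,-56,125),RP,None)],35,maxd=.045,maxr=8)
```

```text
35 -2.9 0 -4.1 0 0 0; 35 -2.8 0 -4.1 0 0 0; 35 -2.8 2.7 1.5 -4 0 -5.7; 35 -3 2.3 1.7 -4 0 -5.7; 35 -3.2 1.8 1.9 -4 0 -5.7; 35 -3.4 1.4 2 -4 0 -5.7; 35 -3.5 0.9 2 -4 0 -5.7; 35 -3.5 0.4 2.1 -4 0 -5.7; 35 -3.5 -0.1 2.1 -4 0 -5.7; 35 -3.5 -0.6 2.1 -3.9 -0.1 -5.7
10 rows; end [ 0.5844 -0.093   0.1247] z [ 0.072  0.569 -0.819] y [-0.992  0.124 -0.001]
```

{"api": "play_rows", "payload": {
  "series": "35 -2.9 0 -4.1 0 0 0; 35 -2.8 0 -4.1 0 0 0; 35 -2.8 2.7 1.5 -4 0 -5.7; 35 -3 2.3 1.7 -4 0 -5.7; 35 -3.2 1.8 1.9 -4 0 -5.7; 35 -3.4 1.4 2 -4 0 -5.7; 35 -3.5 0.9 2 -4 0 -5.7; 35 -3.5 0.4 2.1 -4 0 -5.7; 35 -3.5 -0.1 2.1 -4 0 -5.7; 35 -3.5 -0.6 2.1 -4 0 -5.7; 35 0 0 0 0 0 0; 35 0 0 0 0 0 0"
}}

```text
clock: 13.5
tcp_pos: [0.584, -0.0923, 0.1238]
orientation: [0.224, -0.632, 0.715, 0.2]
wrist_force: [0.0, 0.2, -1.2]
finger_gap: 0.052
```

Run:
```python
from h import *
s=get_state(); print(s['finger_gap'],s['wrist_force'],s['joint_pos'].round(2)); p,r=pose(); print(p,r.as_matrix().round(3)); print(C(-2,-56,125))
c=cal('wrist')
im=cams.read_camera('wrist'); cv2.imwrite('pics/w8.png',im[:,:,::-1])
im=cams.read_camera('scene'); crop(im,200,130,440,310,3.3,'s8.png')
RP=Rt(172.9,-35)
plan([(C(0,-56,44),RP,4),(C(33.3,-56,27),RP,5),(C(33.3,-56,8.5),RP,3)],35,maxd=.045,maxr=8)
```

```text
0.051992639752324064 [ 0.03942994  0.18826422 -1.22580348] [-0.57  0.57  0.04  1.34  0.54 -2.1 ]
[ 0.58404461 -0.09227452  0.12379205] [[-0.102 -0.992  0.068]
 [-0.813  0.122  0.569]
 [-0.573  0.002 -0.819]]
[ 0.58432339 -0.09270635  0.125     ]
35 1.1 0 1.7 0 0 0; 35 1.1 0 1.7 0 0 0; 35 1.1 0 1.7 0 0 -0.1; 35 1.1 -0.1 1.6 0.1 0 0; 35 -0.4 0 0.7 0 0 0; 35 -0.3 0 0.7 0 0 0; 35 -0.4 0 0.6 0 0 0; 35 -0.3 0 0.7 0 0 0; 35 -0.4 0 0.6 0 0 0; 35 0.4 0 0.5 0 0 0; 35 0.3 0 0.5 0 0 0; 35 0.4 0 0.5 0 0 0
12 rows; end [ 0.5891 -0.0581  0.0087] z [ 0.071  0.569 -0.819] y [-0.992  0.124 -0.   ]
```

View pics/w8.png

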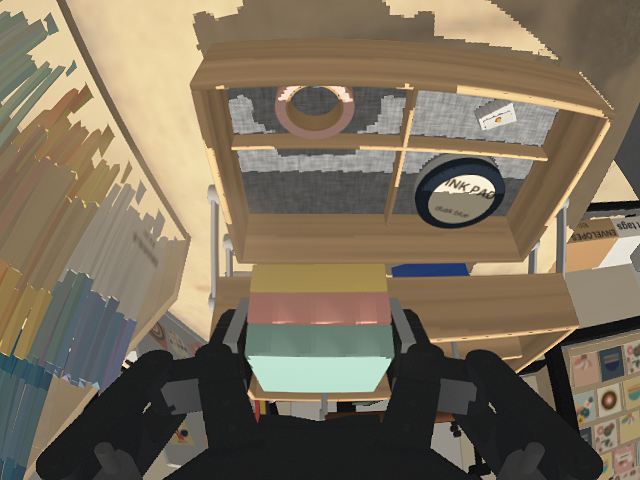

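View pics/s8.png

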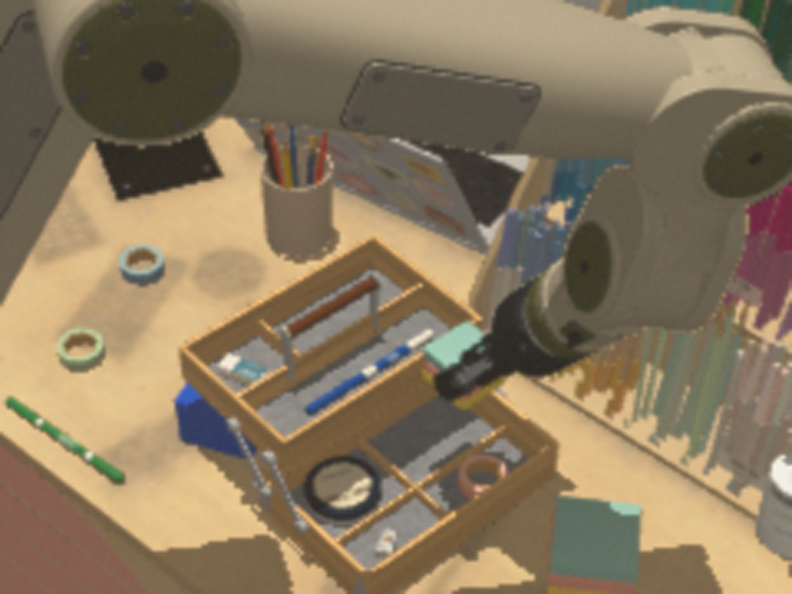

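Run:
```python
from h import *
c=cal('wrist'); im=cv2.imread('pics/w8.png')
for P in [C(70,-110,7),C(70,-1.5,7),C(70,110,7),C(70,1.5,7),C(70,-110,53),C(70,110,53),C(-70,-110,53),C(-70,110,53),C(-8.5,0,21),C(-39.7,-56,22),C(33,-115,89),C(33,115,89)]:
    u=proj('wrist',P,c)[0]; cv2.drawMarker(im,tuple(int(round(v)) for v in u),(0,0,255),cv2.MARKER_CROSS,12,1)
cv2.imwrite('pics/w8m.png',im)
```

```text
(no output)
```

View pics/w8m.png

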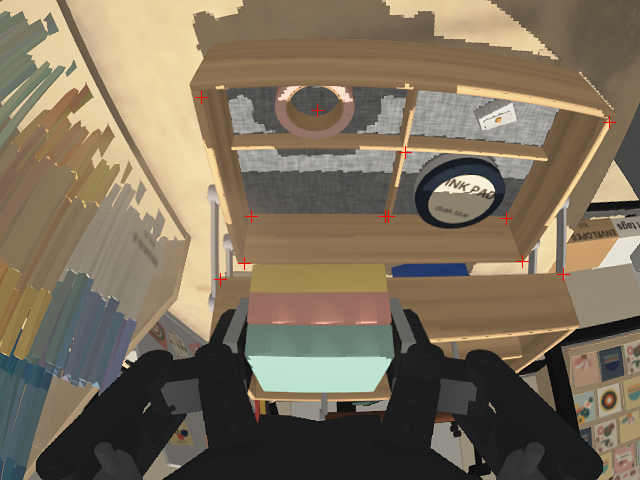

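{"api": "play_rows", "payload": {
  "series": "35 1.1 0 1.7 0 0 0; 35 1.1 0 1.7 0 0 0; 35 1.1 0 1.7 0 0 0; 35 1.1 0 1.6 0 0 0; 35 -0.4 0 0.7 0 0 0; 35 -0.3 0 0.7 0 0 0; 35 -0.4 0 0.6 0 0 0; 35 -0.3 0 0.7 0 0 0; 35 -0.4 0 0.6 0 0 0; 35 0 0 0 0 0 0"
}}

```text
clock: 14.85
tcp_pos: [0.5884, -0.0561, 0.0276]
orientation: [0.225, -0.632, 0.715, 0.2]
wrist_force: [0.2, 0.7, -0.2]
finger_gap: 0.0516
```

Run:
```python
from h import *
s=get_state(); print(s['finger_gap'],s['wrist_force']); p,r=pose(); print(p,r.as_matrix()[:,2].round(3)); print(C(33.3,-56,27))
c=cal('wrist')
im=cams.read_camera('wrist'); cv2.imwrite('pics/w9.png',im[:,:,::-1])
RP=Rt(172.9,-35)
plan([(C(33.3,-56,8.5),RP,3)],35,maxd=.045,maxr=8)
```

```text
0.05158702362597756 [ 0.20723294  0.67611331 -0.17717192]
[ 0.58844658 -0.05607166  0.02761522] [ 0.069  0.569 -0.819]
[ 0.58868652 -0.05767703  0.027     ]
35 0.4 0 0.5 0 0 0; 35 0.4 0 0.5 0.1 0 0; 35 0.4 0 0.5 0 0 0
3 rows; end [ 0.5884 -0.0577  0.0085] z [ 0.071  0.569 -0.82 ] y [-0.992  0.123 -0.   ]
```

View pics/w9.png

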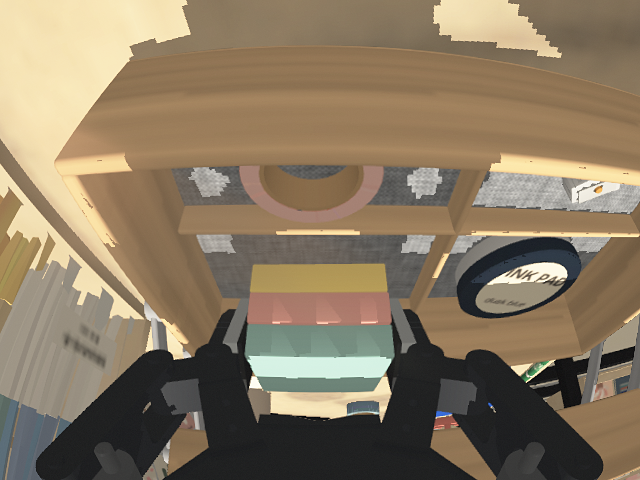

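{"api": "play_rows", "payload": {
  "series": "35 0.4 0 0.5 0 0 0; 35 0.4 0 0.5 0 0 0; 35 0.4 0 0.5 0 0 0; 35 0 0 0 0 0 0"
}}

```text
clock: 15.4
tcp_pos: [0.5882, -0.0581, 0.0087]
orientation: [0.225, -0.631, 0.715, 0.2]
wrist_force: [-1.7, -0.5, 4.3]
finger_gap: 0.052
```

{"api": "play_rows", "payload": {
  "series": "68 0 0 0 0 0 0; 74 0 0 0 0 0 0; 76 0 0 0 0 0 0; 76 0 0 -1 0 0 0; 76 0 0 -2 0 0 0; 76 0 0 -4 0 0 0; 76 0 0 -4.5 0 0 0; 76 0 0 0 0 0 0"
}}

```text
clock: 16.4
tcp_pos: [0.582, -0.1268, 0.1055]
orientation: [0.225, -0.631, 0.715, 0.196]
wrist_force: [-0.0, -0.1, 0.6]
finger_gap: 0.065
```

Run:
```python
from h import *
s=get_state(); print(s['finger_gap'],s['wrist_force'],s['joint_pos'].round(2)); p,r=pose(); print(p,r.as_matrix()[:,2].round(3))
im=cams.read_camera('wrist'); cv2.imwrite('pics/w10.png',im[:,:,::-1])
im=cams.read_camera('scene'); crop(im,200,130,440,310,3.3,'s10.png')
```

```text
0.06504660808716664 [-0.01795367 -0.10625192  0.63095331] [-0.62  0.61  0.06  1.34  0.53 -2.15]
[ 0.5819726  -0.1267522   0.10548414] [ 0.074  0.566 -0.821]
```

View pics/w10.png

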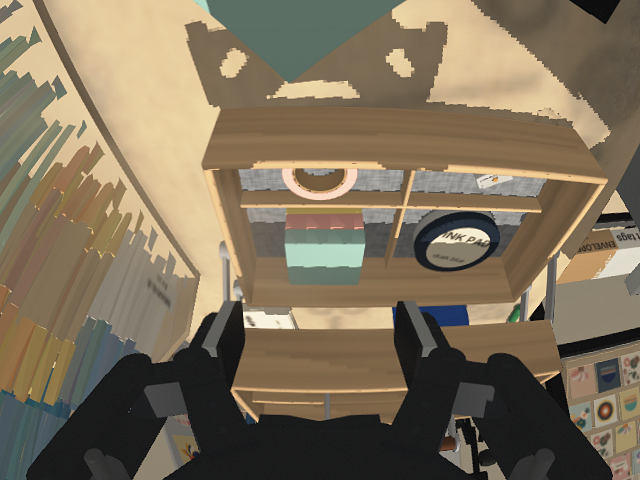

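View pics/s10.png

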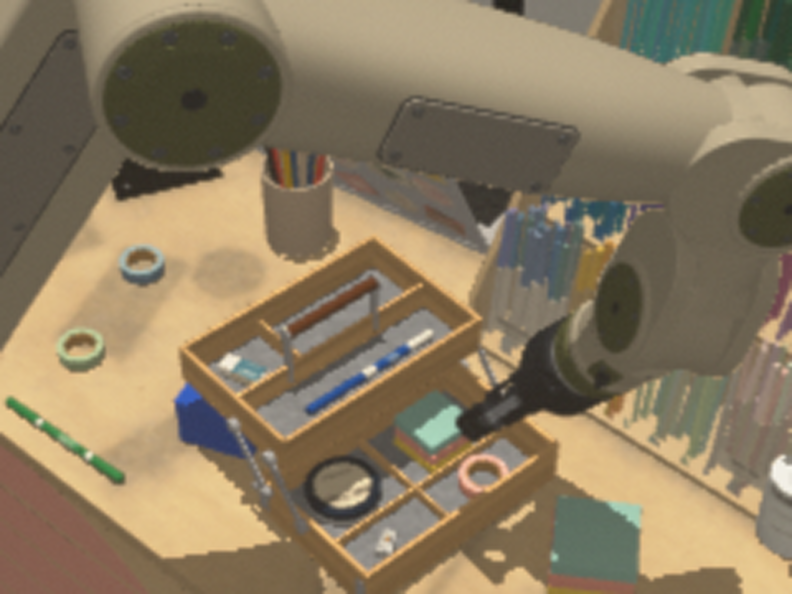

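Run:
```python
from h import *
RV=Rt(172.9)
p1=plan([((.56,-.11,.225),RV,4),((.4485,.235,.15),RV,None)],100,maxd=.052)
```

```text
100 -2 0.6 -2.3 0 8.7 0; 100 -1.6 0.5 -2.6 0 8.7 0; 100 -1.2 0.6 -2.9 0 8.8 0; 100 -0.7 0.5 -3 0.1 8.7 0; 100 -4.1 1.9 0.9 0 0 0; 100 -4.1 1.9 1 0 0 0; 100 -4.1 1.9 0.9 0 0 0; 100 -4.1 1.9 1 0 0 0; 100 -4.1 1.9 0.9 0 0 0; 100 -4.1 1.9 1 0 0 0; 100 -4.1 2 0.9 0 0 0; 100 -4.2 1.9 1 0 0 0
12 rows; end [0.449  0.2351 0.1495] z [ 0.001  0.001 -1.   ] y [-0.992  0.124 -0.   ]
```

{"api": "play_rows", "payload": {
  "series": "100 -2 0.6 -2.3 0 8.7 0; 100 -1.6 0.5 -2.6 0 8.7 0; 100 -1.2 0.6 -2.9 0 8.8 0; 100 -0.7 0.5 -3 0 8.7 0; 100 -4.1 1.9 0.9 0 0 0; 100 -4.1 1.9 1 0 0 0; 100 -4.1 1.9 0.9 0 0 0; 100 -4.1 1.9 1 0 0 0; 100 -4.1 1.9 0.9 0 0 0; 100 -4.1 1.9 1 0 0 0; 100 -4.1 2 0.9 0 0 0; 100 -4.2 1.9 1 0 0 0"
}}

```text
clock: 18.0
tcp_pos: [0.4464, 0.237, 0.1482]
orientation: [-0.001, -0.663, 0.749, 0.001]
wrist_force: [0.7, -0.2, -0.1]
finger_gap: 0.0854
```

{"api": "play_rows", "payload": {
  "series": "100 0 0 0 0 0 0; 100 0 0 0 0 0 0"
}}

```text
clock: 18.25
tcp_pos: [0.4476, 0.2355, 0.149]
orientation: [-0.001, -0.663, 0.749, 0.001]
wrist_force: [-0.3, -0.6, -0.2]
finger_gap: 0.0854
```

Run:
```python
from h import *
s=get_state(); print(s['finger_gap'],s['wrist_force'],s['joint_pos'].round(2)); p,r=pose(); print(p,r.as_matrix()[:,2].round(3))
c=cal('wrist'); print(c[1].tolist(),c[2].tolist())
im=cams.read_camera('wrist'); cv2.imwrite('pics/w11.png',im[:,:,::-1])
print(proj('wrist',[(.4485,.272,.015)],c))
```

```text
0.08544856705177313 [-0.30399392 -0.5955845  -0.19714345] [ 0.32  0.22 -0.26  1.09  0.   -1.12]
[0.44763169 0.23545098 0.14903888] [-0.003  0.    -1.   ]
[-0.1875248985160024, -3.0800286839262916, -0.4936268879273996] [0.4150574215668319, -0.29087789445440554, 0.22154665502154902]
[[322.32164201 267.3831269 ]]
```

View pics/w11.png

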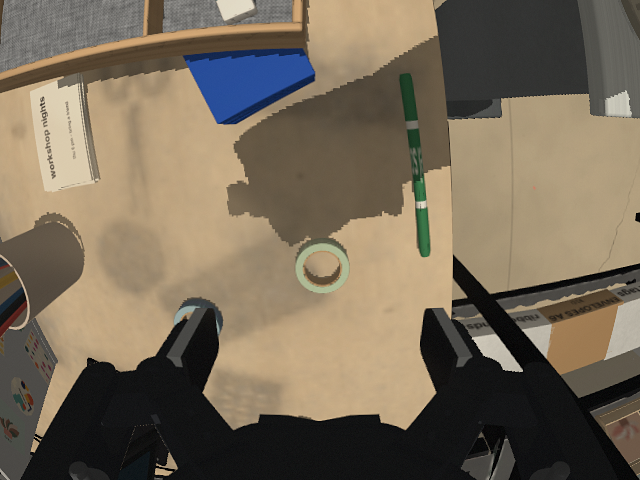

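Run:
```python
from h import *
im=cv2.imread('pics/w11.png')[:,:,::-1]; crop(im,270,220,380,310,7,'w11a.png')
c=cal('wrist'); print(back('wrist',[(322,266)],.015,c))
RV=Rt(172.9)
plan([((.4485,.272,.06),RV,2),((.4485,.272,-.0115),RV,4)],100,maxd=.052)
```

```text
[[0.44938222 0.27051546 0.015     ]]
100 -1.8 0.2 4.5 0.1 0 0; 100 -1.9 0.2 4.4 0 0 0; 100 0 0 1.8 0 0 0; 100 0 0 1.8 0 0 0; 100 0 0 1.8 0 0 0; 100 0 0 1.8 0 0 0
6 rows; end [ 0.4487  0.2723 -0.0115] z [-0.  0. -1.] y [-0.992  0.123  0.   ]
```

View pics/w11a.png

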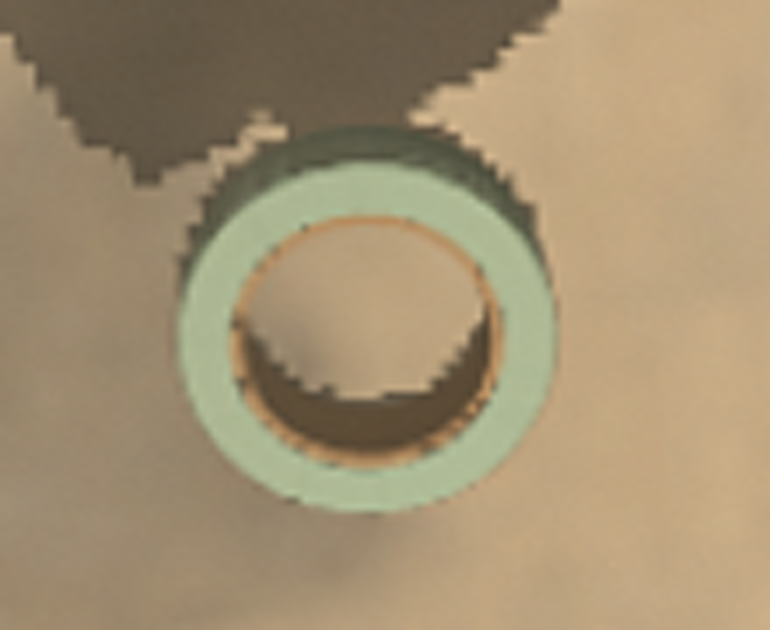

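{"api": "play_rows", "payload": {
  "series": "100 -1.8 0.2 4.5 0 0 0; 100 -1.9 0.2 4.4 0 0 0; 100 0 0 1.8 0 0 0; 100 0 0 1.8 0 0 0; 100 0 0 1.6 0 0 0; 100 0 0 1.6 0 0 0; 80 0 0 0 0 0 0; 65 0 0 0 0 0 0; 55 0 0 0 0 0 0; 45 0 0 0 0 0 0; 40 0 0 0 0 0 0; 40 0 0 0 0 0 0",
  "newtons": 30
}}

```text
clock: 19.8
tcp_pos: [0.4497, 0.2732, -0.0059]
orientation: [0.001, -0.662, 0.749, 0.001]
wrist_force: [-0.9, -0.3, 5.5]
finger_gap: 0.0432
```

Run:
```python
from h import *
s=get_state(); print(s['finger_gap'],s['wrist_force']); p,r=pose(); print(p,r.as_matrix()[:,2].round(3))
im=cams.read_camera('wrist'); cv2.imwrite('pics/w12.png',im[:,:,::-1]);
```

```text
0.04324180081052736 [-0.87258111 -0.27865518  5.46320477]
[ 0.44967249  0.27324926 -0.00589836] [ 0.     0.002 -1.   ]
```

View pics/w12.png

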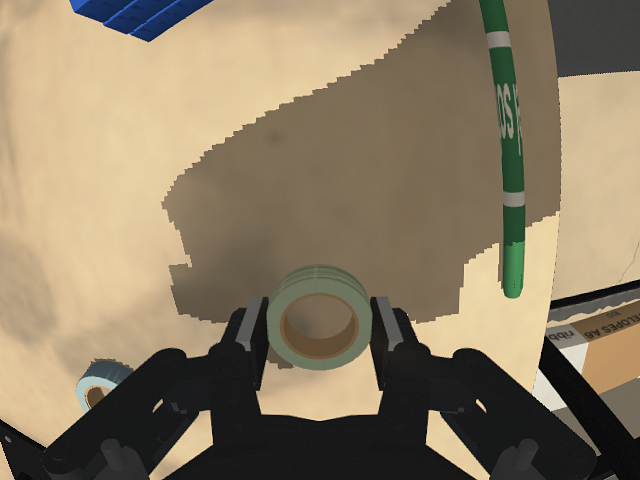

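Run:
```python
from h import *
RV=Rt(172.9); p,r=pose()
plan([(p+[0,0,.206],RV,4),((.575,-.09,.2),RV,8)],40,maxd=.052)
plan([((.575,-.09,.10),RV,2)],40,p0=(np.array([.575,-.09,.2]),RV))
```

```text
40 0 0 -5.1 0 0 0; 40 0 0 -5.2 0 0 0; 40 0 0 -5.1 0 0.1 0; 40 0 0 -5.2 0 0 0; 40 4.3 -2.1 0 0 0 0; 40 4.3 -2.1 0 0 0 0; 40 4.3 -2.1 0 0 0 0; 40 4.3 -2.1 0 0 0 0; 40 4.3 -2.1 0 0 0 0; 40 4.3 -2.1 0 0 0 0; 40 4.3 -2.2 0 0 0 0; 40 4.4 -2.1 0 0 0 0
12 rows; end [ 0.5749 -0.0902  0.2001] z [ 0.  0. -1.] y [-0.992  0.123 -0.   ]
40 0 0 5 0 0 0; 40 0 0 5 0 0 0
2 rows; end [ 0.575 -0.09   0.1  ] z [ 0.  0. -1.] y [-0.992  0.124  0.   ]
```

{"api": "play_rows", "payload": {
  "series": "40 0 0 -3 0 0 0; 40 0 0 -6 0 0 0; 40 0 0 -6 0 0 0; 40 0 0 -5.6 0 0 0; 40 4.3 -2.1 0 0 0 0; 40 4.3 -2.1 0 0 0 0; 40 4.3 -2.1 0 0 0 0; 40 4.3 -2.1 0 0 0 0; 40 4.3 -2.1 0 0 0 0; 40 4.3 -2.1 0 0 0 0; 40 4.3 -2.2 0 0 0 0; 40 4.4 -2.1 0 0 0 0"
}}

```text
clock: 21.35
tcp_pos: [0.5751, -0.0919, 0.1987]
orientation: [0.0, -0.662, 0.749, 0.001]
wrist_force: [0.7, 1.0, 0.4]
finger_gap: 0.0433
```

{"api": "play_rows", "payload": {
  "series": "40 0 0 4 0 0 0; 40 0 0 3 0 0 0; 40 0 0 0 0 0 0; 40 0 0 0 0 0 0"
}}

```text
clock: 21.85
tcp_pos: [0.5751, -0.0904, 0.1297]
orientation: [0.0, -0.662, 0.749, 0.0]
wrist_force: [0.6, -0.5, 0.1]
finger_gap: 0.0436
```

Run:
```python
from h import *
s=get_state(); print(s['finger_gap'],s['wrist_force'],s['joint_pos'].round(2)); p,r=pose(); print(p,r.as_matrix()[:,2].round(3))
c=cal('wrist')
im=cams.read_camera('wrist'); cv2.imwrite('pics/w13.png',im[:,:,::-1]); 
print(proj('wrist',[(.5796,-.1301,.022)],c), [proj('wrist',[p+r.apply([x,0,-.009])],c).tolist() for x in (0,.0013,.004)])
```

```text
0.04358044719464907 [ 0.57973632 -0.45532378  0.0518917 ] [-0.29  0.37 -0.1   1.1   0.   -1.74]
[ 0.57514976 -0.09037106  0.12970909] [ 0.     0.001 -1.   ]
[[305.21023449 182.08559744]] [[[317.8936445857525, 314.6061745524294]], [[317.89166511884605, 312.02758725892966]], [[317.88762363073243, 306.60764155864223]]]
```

View pics/w13.png

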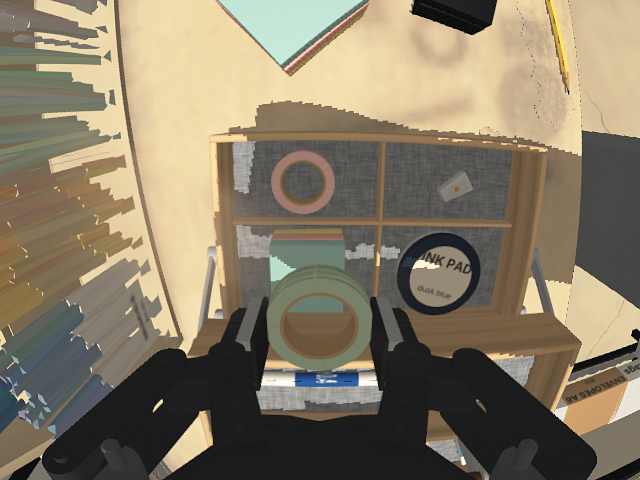

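Run:
```python
from h import *
p,r=pose(); c=cal('wrist')
for x in (-.006,-.003,0,.003,.006): print(x,proj('wrist',[p+r.apply([x,0,-.021])],c).round(1).tolist())
th=np.linspace(0,2*np.pi,80)
im=cv2.imread('pics/w13.png')
for x,col in ((0,(0,0,255)),(.004,(255,0,0))):
  for zz in (-.021,-.006):
    P=np.array([p+r.apply([x+.023*np.cos(t),.023*np.sin(t),zz]) for t in th]); u=proj('wrist',P,c).round().astype(int); cv2.polylines(im,[u[:,None]],True,col,1)
pk=back('wrist',[(303,182.5)],.022,c)[0]; print('pink',pk)
P=np.array([pk+[.023*np.cos(t),.023*np.sin(t),0] for t in th]);u=proj('wrist',P,c).round().astype(int); cv2.polylines(im,[u[:,None]],True,(0,255,0),1)
crop(im[:,:,::-1],210,130,440,400,2.2,'w13m.png')
```

```text
-0.006 [[317.8, 341.1]]
-0.003 [[317.8, 335.1]]
0 [[317.8, 329.0]]
0.003 [[317.8, 322.7]]
0.006 [[317.8, 316.3]]
pink [ 0.5817825  -0.13003413  0.022     ]
```

View pics/w13m.png

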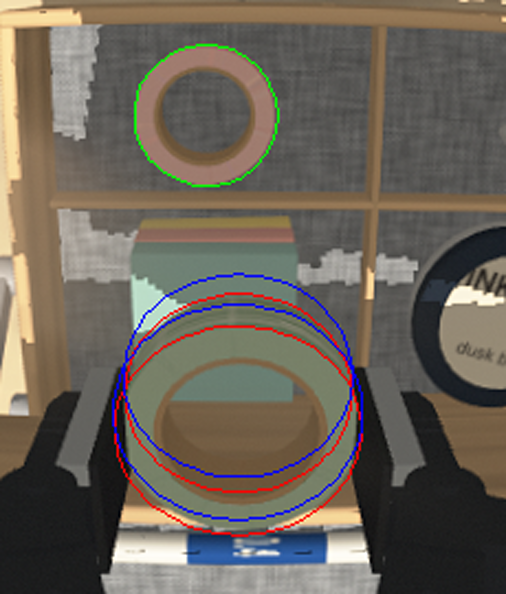

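Run:
```python
from h import *
RV=Rt(172.9); p,r=pose()
plan([((.581,-.1285,.13),RV,1),((.581,-.1285,.03),RV,3),((.581,-.1285,.018),RV,3)],40,maxd=.052)
```

```text
40 3.7 -1 0 -0.1 0 0.1; 40 0 0 3.3 0 0 0; 40 0 0 3.4 0 0 0; 40 0 0 3.3 0 0 0; 40 0 0 0.4 0 0 0; 40 0 0 0.4 0 0 0; 40 0 0 0.4 0 0 0
7 rows; end [ 0.581  -0.1283  0.0182] z [-0.     0.001 -1.   ] y [-0.992  0.124  0.   ]
```

{"api": "play_rows", "payload": {
  "series": "40 3.7 -1 0 0 0 0; 40 0 0 3.3 0 0 0; 40 0 0 3.4 0 0 0; 40 0 0 3.3 0 0 0; 40 0 0 0.4 0 0 0; 40 0 0 0.4 0 0 0; 40 0 0 0.4 0 0 0; 40 0 0 0 0 0 0"
}}

```text
clock: 22.9
tcp_pos: [0.5804, -0.1284, 0.0173]
orientation: [0.0, -0.662, 0.749, 0.0]
wrist_force: [-0.4, 0.3, -1.0]
finger_gap: 0.0433
```

Run:
```python
from h import *
s=get_state(); print(s['finger_gap'],s['wrist_force'],s['joint_pos'].round(2)); p,r=pose(); print(p,r.as_matrix()[:,2].round(3))
im=cams.read_camera('wrist'); cv2.imwrite('pics/w14.png',im[:,:,::-1]);
```

```text
0.043321170239119675 [-0.3778732   0.27915976 -0.99000932] [-0.35  0.48 -0.22  0.86  0.   -1.8 ]
[ 0.58040824 -0.1283776   0.01731795] [ 0.     0.001 -1.   ]
```

View pics/w14.png

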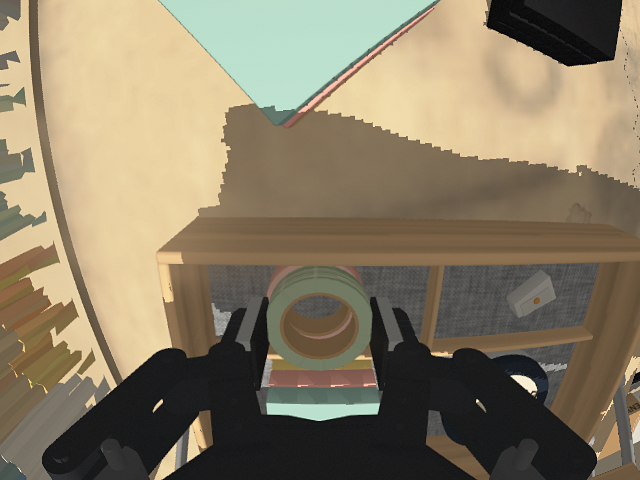

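{"api": "play_rows", "payload": {
  "series": "40 0 0 0.1 0 0 0; 40 0 0 0 0 0 0; 53 0 0 0 0 0 0; 56 0 0 0 0 0 0; 60 0 0 0 0 0 0; 66 0 0 0 0 0 0; 70 0 0 0 0 0 0; 70 0 0 0 0 0 0"
}}

```text
clock: 23.95
tcp_pos: [0.5798, -0.1282, 0.0154]
orientation: [-0.0, -0.662, 0.749, 0.001]
wrist_force: [0.5, -0.5, -0.6]
finger_gap: 0.06
```

Run:
```python
from h import *
s=get_state(); print(s['finger_gap'],s['wrist_force'],s['joint_pos'].round(2)); p,r=pose(); print(p,r.as_matrix()[:,2].round(3))
im=cams.read_camera('wrist'); crop(im,160,220,480,440,2.4,'w15.png');
```

```text
0.06001368494344034 [ 0.50398674 -0.50782952 -0.63835282] [-0.35  0.49 -0.22  0.86  0.   -1.8 ]
[ 0.57978713 -0.12823563  0.01542209] [-0.001  0.001 -1.   ]
```

View pics/w15.png

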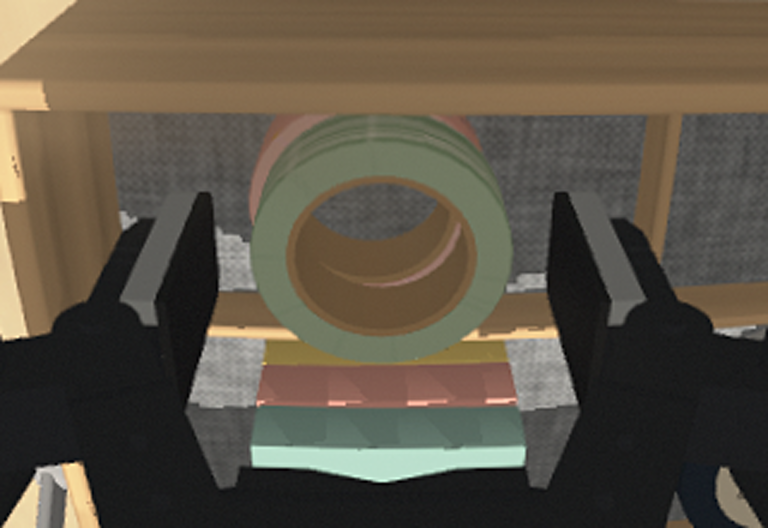

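{"api": "play_rows", "payload": {
  "series": "70 0 0 -1.5 0 0 0; 70 0 0 -3 0 0 0; 70 0 0 -5 0 0 0; 70 0 0 -5 0 0 0; 70 0 0 0 0 0 0"
}}

```text
clock: 24.62
tcp_pos: [0.5831, -0.1295, 0.1667]
orientation: [0.002, -0.662, 0.749, -0.004]
wrist_force: [1.0, 0.5, -0.3]
finger_gap: 0.0596
```

Run:
```python
from h import *
s=get_state(); p,r=pose(); print(p,s['wrist_force'])
im=cams.read_camera('wrist'); cv2.imwrite('pics/w16.png',im[:,:,::-1])
im=cams.read_camera('scene'); crop(im,200,130,440,310,3.3,'s16.png')
RH=Rt(82.9)
# handle target: same grasp as before at open: TCP measured (0.5455,0.0228,0.1382)
plan([(p+[0,0,.07],r,2),((.5445,.0228,.215),RH,None),((.5445,.0228,.1382),RH,4)],100,maxd=.05)
```

```text
[ 0.58311136 -0.1294891   0.16673485] [ 0.97031614  0.52138898 -0.29288137]
100 0 -0.1 -3.7 0.2 0.1 0; 100 0.1 -0.2 -3.8 0.2 0 0; 100 -1.3 0.5 0.2 0 0 8.2; 100 -1.2 0.7 0.2 0 0 8.2; 100 -1.1 0.9 0.2 0 0 8.2; 100 -1 1 0.2 0 0 8.2; 100 -0.9 1.2 0.2 0 0.1 8.2; 100 -0.7 1.3 0.2 -0.1 0.1 8.2; 100 -0.5 1.4 0.2 0 0 8.2; 100 -0.3 1.4 0.2 -0.1 0.1 8.2; 100 -0.1 1.4 0.2 0 0 8.1; 100 0.2 1.4 0.2 -0.1 0.1 8.2
100 0.3 1.4 0.1 0 0 8.1; 100 0 0 1.9 0 0 0; 100 0 0 1.9 0 0 0; 100 0 0 2 0 0 0; 100 0 0 1.9 0 0 0
17 rows; end [0.5445 0.0228 0.1383] z [ 0.    -0.001 -1.   ] y [ 0.123  0.992 -0.001]
```

View pics/w16.png

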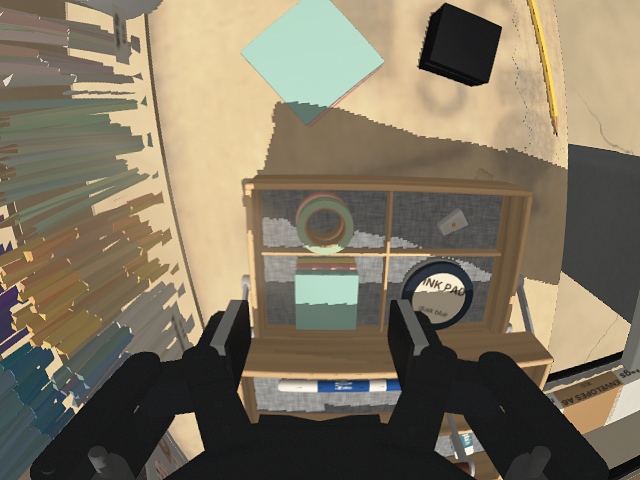

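View pics/s16.png

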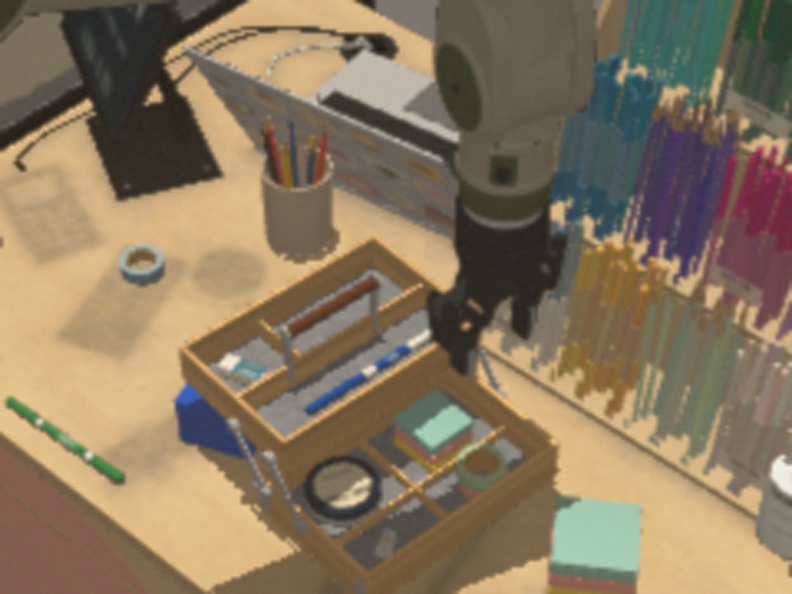

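Run:
```python
from h import *
im=cv2.imread('pics/w16.png')[:,:,::-1]; crop(im,240,170,400,340,4,'w16a.png')
```

```text
(no output)
```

View pics/w16a.png

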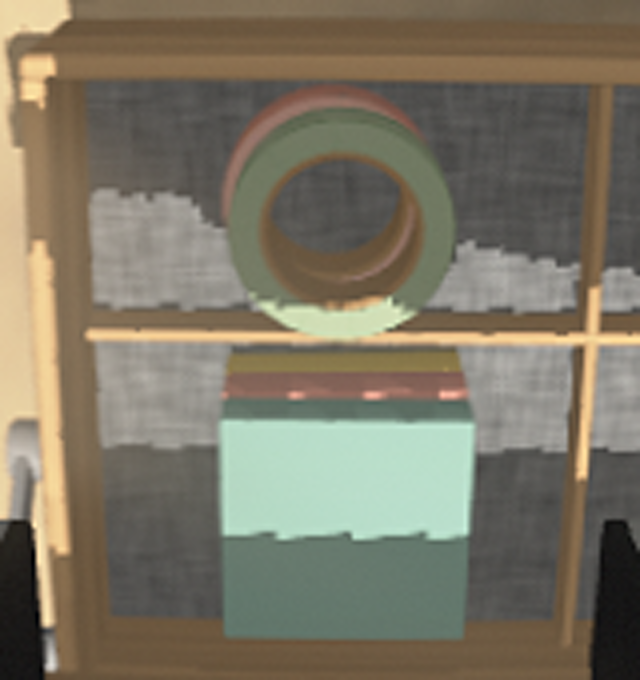

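{"api": "play_rows", "payload": {
  "series": "70 0 0 -3.7 0 0 0; 70 0 0 -3.7 0 0 0; 100 -1.3 0.5 0.2 0 0 8.2; 100 -1.2 0.7 0.2 0 0 8.2; 100 -1.1 0.9 0.2 0 0 8.2; 100 -1 1 0.2 0 0 8.2; 100 -0.9 1.2 0.2 0 0 8.2; 100 -0.7 1.3 0.2 0 0 8.2; 100 -0.5 1.4 0.2 0 0 8.2; 100 -0.3 1.4 0.2 0 0 8.2; 100 -0.1 1.4 0.2 0 0 8.1; 100 0.2 1.4 0.2 0 0 8.2"
}}

```text
clock: 26.22
tcp_pos: [0.5434, 0.0109, 0.2129]
orientation: [-0.002, -0.007, 1.0, 0.001]
wrist_force: [0.0, 0.1, 0.0]
finger_gap: 0.0855
```

{"api": "play_rows", "payload": {
  "series": "100 0.3 1.4 0.1 0 0 8.1; 100 0 0 0 0 0 0; 100 0 0 0 0 0 0"
}}

```text
clock: 26.6
tcp_pos: [0.541, 0.0241, 0.213]
orientation: [-0.001, 0.06, 0.998, 0.0]
wrist_force: [-0.6, 0.8, 0.2]
finger_gap: 0.0855
```

Run:
```python
from h import *
p,r=pose(); print(p,r.as_matrix().round(3)); c=cal('wrist')
im=cams.read_camera('wrist'); cv2.imwrite('pics/w17.png',im[:,:,::-1])
print('handle ends pred',proj('wrist',[C(107.6,-50,161),C(107.6,50,161)],c).round(1))
plan([((.5445,.0228,.1382),Rt(82.9),5)],100,maxd=.05)
```

```text
[0.540995   0.02406604 0.21295017] [[-0.993  0.121 -0.002]
 [ 0.121  0.993  0.001]
 [ 0.003  0.001 -1.   ]]
handle ends pred [[318.  337. ]
 [318.5 180.9]]
100 -0.1 0 1.5 0 0 0; 100 -0.1 0 1.5 0 0 0; 100 -0.1 0 1.5 0 0 0; 100 0 0 1.5 0 -0.1 0.1; 100 -0.1 -0.1 1.5 0 0 0
5 rows; end [0.5449 0.0225 0.1381] z [-0.     0.001 -1.   ] y [0.123 0.992 0.001]
```

View pics/w17.png

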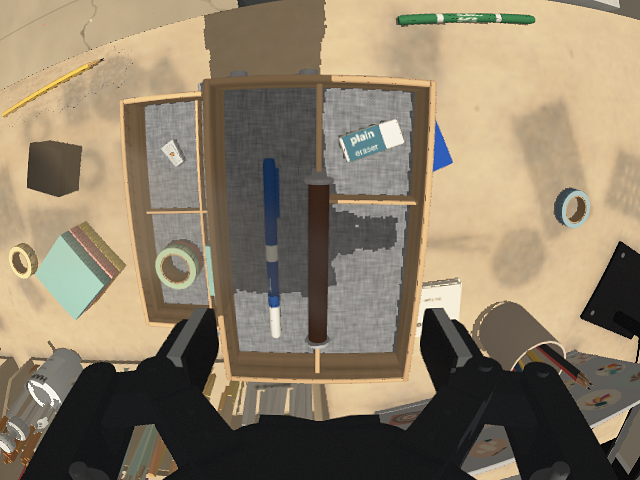

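{"api": "play_rows", "payload": {
  "series": "100 -0.1 0 1.5 0 0 0; 100 -0.1 0 1.5 0 0 0; 100 -0.1 0 1.5 0 0 0; 100 0 0 1.5 0 0 0; 100 0 -0.1 1.5 0 0 0; 100 0 0 0 0 0 0; 0 0 0 0 0 0 0; 0 0 0 0 0 0 0; 0 0 0 0 0 0 0; 0 0 0 0 0 0 0; 0 0 0 0 0 0 0",
  "newtons": 50
}}

```text
clock: 28.02
tcp_pos: [0.5443, 0.023, 0.1391]
orientation: [-0.0, 0.062, 0.998, 0.0]
wrist_force: [-0.2, -0.5, 2.1]
finger_gap: 0.0102
```

Run:
```python
from h import *
s=get_state(); print(s['finger_gap'],s['wrist_force'],pose()[0])
def S(q):
    a=np.radians(165)-q; return np.array([68*np.cos(a)+65.7,68*np.sin(a)-17.6])/10
def go(q0,q1,n):
    acc=S(q0); rows=[]
    for q in np.linspace(q0,q1,n+1)[1:]:
        d=np.round(S(q)-acc,2); acc=acc+d; rows.append(f'0 0 {d[0]:g} {-d[1]:g} 0 0 0')
    print('; '.join(rows),acc,S(q1))
go(1.97,.97,10); go(.97,0.08,9); go(.08,0,3)
```

```text
0.010241301068763264 [-0.23987438 -0.5190296   2.05170181] [0.54429699 0.02297988 0.13912965]
0 0 -0.56 -0.39 0 0 0; 0 0 -0.59 -0.33 0 0 0; 0 0 -0.62 -0.27 0 0 0; 0 0 -0.65 -0.21 0 0 0; 0 0 -0.66 -0.14 0 0 0; 0 0 -0.68 -0.08 0 0 0; 0 0 -0.68 -0.01 0 0 0; 0 0 -0.68 0.06 0 0 0; 0 0 -0.66 0.13 0 0 0; 0 0 -0.66 0.19 0 0 0 [4.30458089 4.65776252] [4.30871927 4.65300315]
0 0 -0.62 0.25 0 0 0; 0 0 -0.6 0.32 0 0 0; 0 0 -0.56 0.37 0 0 0; 0 0 -0.52 0.43 0 0 0; 0 0 -0.47 0.47 0 0 0; 0 0 -0.43 0.52 0 0 0; 0 0 -0.37 0.56 0 0 0; 0 0 -0.32 0.59 0 0 0; 0 0 -0.26 0.62 0 0 0 [0.15871927 0.52300315] [0.16335914 0.51924394]
0 0 -0.06 0.17 0 0 0; 0 0 -0.05 0.17 0 0 0; 0 0 -0.05 0.18 0 0 0 [ 0.00335914 -0.00075606] [ 1.70438123e-03 -3.04933029e-05]
```

{"api": "play_rows", "payload": {
  "series": "0 0 -0.56 -0.39 0 0 0; 0 0 -0.59 -0.33 0 0 0; 0 0 -0.62 -0.27 0 0 0; 0 0 -0.65 -0.21 0 0 0; 0 0 -0.66 -0.14 0 0 0; 0 0 -0.68 -0.08 0 0 0; 0 0 -0.68 -0.01 0 0 0; 0 0 -0.68 0.06 0 0 0; 0 0 -0.66 0.13 0 0 0; 0 0 -0.66 0.19 0 0 0"
}}

```text
clock: 29.28
tcp_pos: [0.5358, -0.0424, 0.1491]
orientation: [-0.001, 0.062, 0.998, -0.0]
wrist_force: [-0.3, -3.1, 3.3]
finger_gap: 0.0103
```

{"api": "play_rows", "payload": {
  "series": "0 0 -0.62 0.25 0 0 0; 0 0 -0.6 0.32 0 0 0; 0 0 -0.56 0.37 0 0 0; 0 0 -0.52 0.43 0 0 0; 0 0 -0.47 0.47 0 0 0; 0 0 -0.43 0.52 0 0 0; 0 0 -0.37 0.56 0 0 0; 0 0 -0.32 0.59 0 0 0; 0 0 -0.26 0.62 0 0 0; 0 0 0 0 0 0 0"
}}

```text
clock: 30.52
tcp_pos: [0.5305, -0.0827, 0.1064]
orientation: [-0.001, 0.062, 0.998, 0.0]
wrist_force: [-0.3, -5.1, -2.8]
finger_gap: 0.0098
```

{"api": "play_rows", "payload": {
  "series": "0 0 -0.06 0.17 0 0 0; 0 0 -0.05 0.17 0 0 0; 0 0 -0.05 0.18 0 0 0; 0 0 0 0 0 0 0; 0 0 0 0 0 0 0"
}}

```text
clock: 31.15
tcp_pos: [0.5306, -0.0836, 0.1031]
orientation: [-0.001, 0.062, 0.998, 0.0]
wrist_force: [-3.3, -2.8, 5.3]
finger_gap: 0.01
```

Run:
```python
from h import *
s=get_state(); print(s['finger_gap'],s['wrist_force'],pose()[0])
im=cams.read_camera('scene'); crop(im,200,160,420,325,3.6,'s18.png')
```

```text
0.010007222557242056 [-3.29206079 -2.77615088  5.30978443] [ 0.53055365 -0.08364026  0.10307828]
```

View pics/s18.png

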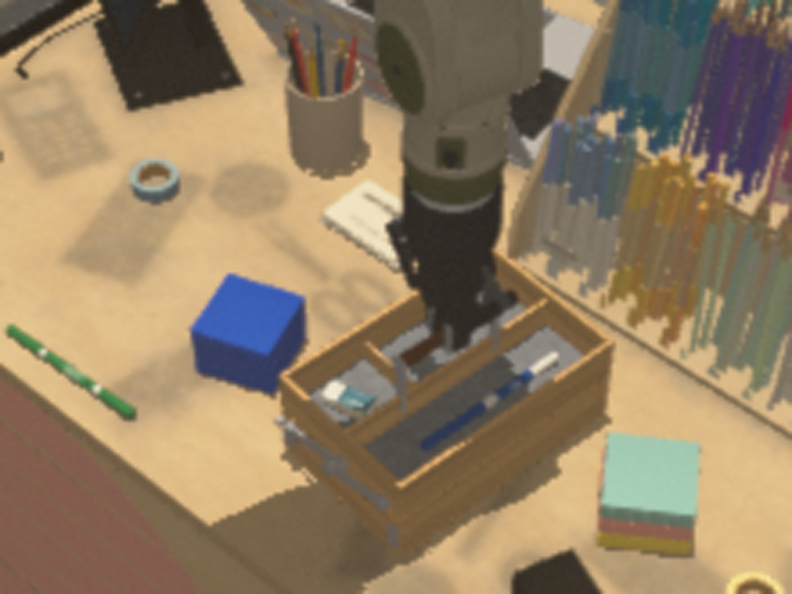

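{"api": "play_rows", "payload": {
  "series": "20 0 0 0 0 0 0; 35 0 0 0 0 0 0; 45 0 0 0 0 0 0; 45 0 0 0 0 0 0; 45 0 0 -2 0 0 0; 45 0 0 -4 0 0 0; 45 0 0 -5 0 0 0; 45 0 0 -3 0 0 0; 45 0 0 0 0 0 0; 45 0 0 0 0 0 0"
}}

```text
clock: 32.45
tcp_pos: [0.5307, -0.0836, 0.2416]
orientation: [-0.001, 0.062, 0.998, 0.001]
wrist_force: [0.3, 0.3, -0.1]
finger_gap: 0.0384
```

Run:
```python
from h import *
s=get_state(); print(s['finger_gap'],s['wrist_force'],pose()[0]); c=cal('wrist')
im=cams.read_camera('wrist'); cv2.imwrite('pics/w19.png',im[:,:,::-1])
print('handle ends pred closed',proj('wrist',[C(0,-50,125),C(0,50,125),C(-75,115,95),C(75,115,95)],c).round(1))
im=cams.read_camera('scene'); crop(im,200,160,420,325,3.6,'s19.png')
```

```text
0.038391266332678795 [ 0.29739603  0.34941968 -0.11983626] [ 0.53066327 -0.08356429  0.2416424 ]
handle ends pred closed [[318.8 289.7]
 [319.  163. ]
 [225.1  81.5]
 [412.9  81.7]]
```

View pics/w19.png

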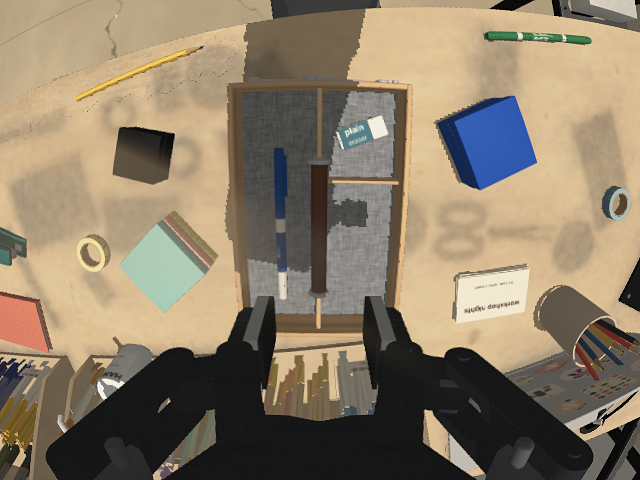

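View pics/s19.png

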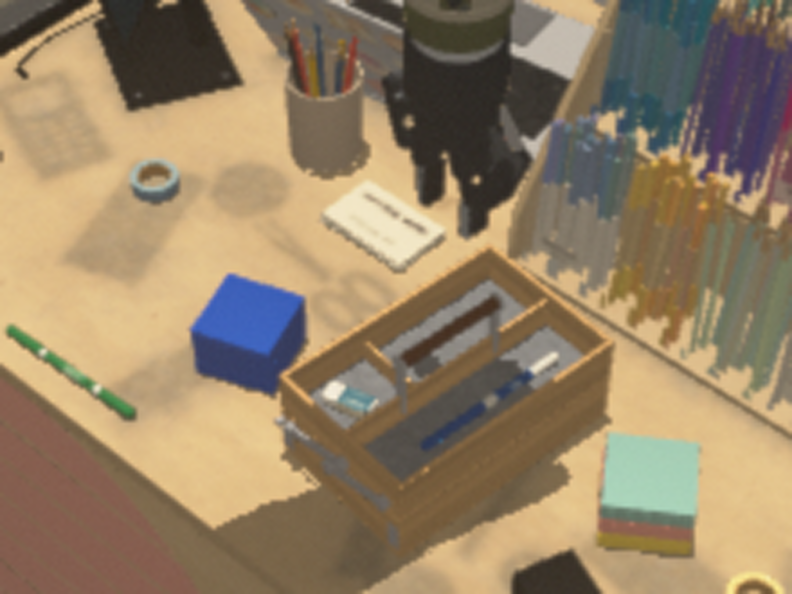

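```bash
python3 -c "
from workcell import workorder,get_state
print(workorder.hand_in(), get_state()['clock'])"
```

```text
the job is handed in; nothing more can be done
the job is handed in; nothing more can be done
```

The job is handed in, at about 32.5 s on the robot's clock. hand_in gives no verdict, so success rests on my own checks below.

**What I did:** I swung the tray open on the gripped handle, placed the block and roll, then swung the tray closed still gripped. The small teal block went into the far left-hand bay with the tool tilted 35°. The green roll went onto the pink roll, which lay in the far right-hand bay.

**What the last checks showed:**
- **Tray opening:** the handle moved about 107.7 mm across and 36 mm up, which matches the open stops.
- **Block and roll:** with the tray open, the pictures showed the block flat in its bay. The green roll lay flat on the pink one, about 3–4 mm off centre.
- **Tray closed:** the handle returned to its closed height and the last pictures show no gap under the tray. I could not measure the 0.03 rad limit directly.
- **Contents:** the pen and eraser lie in their compartments. The tin, pink roll and sharpener were in their bays when last seen before closing.
- **Counter and robot:** the bystanders I could see show no sign of having moved, but I did not measure them. The tape dispenser and glue stick were out of view in the last pictures. The gripper ended clear of everything, with about 0.5 N or less at the wrist.

**What disagreed with the description:**
- **Fingertips:** they did not stand 19 mm ahead of the reported TCP, but roughly 6–15 mm behind it. My first grip on the handle closed on nothing above the bar; I lowered 24 mm and it held.
- **Block size:** it measured about 51 mm across by camera (51.9 mm between the fingers), not 61. It is the smaller of the two teal blocks, and its height fits the stated 38 mm.
- **Roll size:** the fingers closed to about 43 mm on it, against the stated 46.

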